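Refill the spring-loaded sample-tin dispenser

ROBOT

A 6-joint arm with a two-finger parallel gripper is mounted at the origin on the work surface. World frame = base frame: x ahead of the robot, y to its left, z up, the work surface at z = 0. Lengths are in m, angles in degrees, forces in N, time in s.
With the tool pointing down it reaches from about 0.25 to 0.725 m from the base axis. Payload 9.7 kg.
Tool frame: the origin (TCP) lies at the very end of the fingers, on their centre line; the grasp point (between the pads) lies 19 mm behind it; x points along the fingers, z is the direction in which the jaws open and shut, and the axes are right-handed (so a half turn about x gives the same grasp; the last joint's range is limited). The gripper opens to 85 mm and grips with 20 to 120 N. Pads are 22 mm wide; open, the fingers measure 114 mm over their backs; the gripper's body (76 mm by 85 mm) begins 54 mm behind the grasp point. The pads swing forward as they close: fully open they stand 13 mm farther back than shut.
Start: joints at [73.167, 4.979, 10.078, 95.1, 0, 90], TCP at [0.159, 0.526, 0.231] pointing down, gripper open.
Joint ranges: [-179.16, 179.16], [-48.56, 103.87], [-65.8, 70.77], [-126.05, 130.52], [-82.76, 87.17], [-180, 180]. Speed limits (degrees/s): [127.2, 127.2, 147.25, 180, 180, 180].

INTERFACE

Orientations are given as [roll, pitch, yaw] about the fixed x, y, z axes, in that order (R = Rz(yaw) Ry(pitch) Rx(roll)).
In Python, from workcell import sensors, vision, job_done gives the robot as it stands.
- The arm moves only by the tool carry_out, never from a script. Its argument "increments" is a list of rows, each a list of 7 numbers: the turn, a rotation vector about the tool's x, y, z in degrees, then the shift along the tool's x, y, z in mm, then the opening in per cent of the stroke, from 0 (shut) to 100 (fully open). A call has 1 to 12 rows; each row shifts and turns the commanded pose from where the row before left it, along the tool's axes as they then stand; what a row does not reach is not made up. A row lasts 1/8 s, in which the tool goes at most 62.5 mm and 10.7 degrees, less where a joint would pass 70% of its speed; a pose out of reach is approached as far as the arm can. A call is refused whole if a number of a shift passes 62.5 or a number of a turn 10.7, either way. A call with a gripper value outside its range is refused whole. The fingers move at their own pace and stop on an object; "squeeze" is the grip in N (left out, the last holds). Time passes only in rows, so rows that do not move let the fingers close. It gives the time, the measured TCP pose, the force and the opening at its end, in the units of the state.
- sensors.get_obs(): the state, without advancing time (a new reading comes with each control period).
- vision.camera(name): name is "scene" or "top" or "wrist"; returns the picture (384x512x3 uint8, red, green, blue); there is no depth.
- vision.calibration(name): a dict with "camera_matrix" (3x3 intrinsics, pixels), "extrinsics" (4x4, takes a point from world to camera coordinates); the wrist camera has in their place "mount" (4x4, takes a point from camera to tool coordinates, whose origin is the TCP and whose axes are the tool frame's). Camera axes: x right, y up, looking along -z (the intrinsics and any distortion apply to the point x, -y, -z); pixel columns grow to the right and rows downward; lengths in m; the calibration is good to about 2 mm. The wrist camera is an equidistant fisheye: a pixel r from the principal point sees the ray r / f radians off the axis. A picture is of the moment at which its call begins: read the wrist's pose just before it. calibration takes no time and is no camera call.
- job_done(): hands the job in, once; it reports no verdict.
The state is a dict: "time": time; "q": joint angles; "qd": joint speeds; "joint_efforts": joint torques, N m; "ee_pos": TCP position; "tcp_rot": TCP orientation; "wrist_force": force on the tool from outside, world axes, zero at the start; "torque": the same for the moment, N m; "opening": finger opening in m.
Only numpy, scipy, OpenCV 4.12 (cv2) and the standard library are available. Lean on these libraries where they do the work, as an engineer would, in place of code of your own. Each camera call takes 0.05 s, during which the arm holds its last target.

TASK

Refill the spring-loaded dispenser on the counter with the two small loose round tins, lids up and one at a time: set a tin down in the mouth without letting it drop, then push it down past the two sprung lips until both snap shut over it, then do the same with the second. Work gently, feeling for the lips: never press on a tin in the dispenser or on the dispenser with more than 20 N, and do not ram the stack onto the bottom. Leave the jar, the bottle and the spatula where they are.

Things in the scene. Friction and masses are not known exactly. Their poses are not given: they have to be found in the camera images.
- dispenser: Dispenser fixed to the counter: grey foot 120 x 120 x 12 mm carrying an open aluminium tube for 52 mm tins, clamped on two steel rods at ANY HEIGHT in a 28 mm range, not measured: the lips' underside is 94 to 122 mm above the counter; feel for it. Origin: centre of the foot's underside, z up along the tube's axis. The tube's guides end 20 mm above the lips' underside.
- axis (a point): Point on the tube's axis, 94 mm above the counter (fixed to the foot, so it does not show the tube's height). About the axis four guide strips, 12 mm wide, stand at 45, 135, 225, 315 degrees from x, inner faces 27.5 mm out, flared at the top; the gaps along x and y are open for fingers. A tin set in the mouth rests on the lips' slopes, underside 6 to 9 mm above the lips' underside.
- rod (a point): Top of the steel rod (12 mm thick) at the dispenser's +y side, 47 mm from the axis, 87 mm above the counter. Inside the tube a white follower plate waits 1 mm under the lips; its spring pushes up with 2.5 N there and 0.7 N more per 10 mm, to a hard bottom 59 mm lower: with both tins in, only some 4 mm of travel remain after the lips snap.
- lip_front (a joint): Dark steel sprung lip at the dispenser's -x side, 14 mm wide, reaching in to 22 mm from the axis: flat underneath, above it a 12 mm high slope rising outward to 28.5 mm. 0 = sprung shut, positive = pushed outward, m: about 0.004 while a tin passes, at most 0.007.
- lip_back (a joint): The same lip at the +x side. Opening both takes some 8 to 15 N of push on the slopes, then about 2 to 5 N of rubbing besides the spring. A tin goes down about 35 mm from resting on the slopes until the lips snap over its lid; the push force then drops. When let go, the stack rises against the lips from below.
- tin_a: Small round tin, white with a plain metal lid, 52 mm diameter, 28 mm tall, about 80 g (56 to 112 g), rigid, standing lid up on the counter. Origin: centre of its underside; z up through the lid.
- tin_b: The other tin, identical.
- jar: Bystander: white and blue lidded jar, 90 mm diameter, 122 mm tall with knob, 0.6 kg. Origin: centre of its underside.
- syrup: Bystander: closed amber bottle, 60 mm diameter, 150 mm tall, 0.4 kg. Origin: centre of its underside.
- spatula: Bystander: spatula 260 mm long lying flat along its x axis, black handle to -x. Origin: about the middle, at the counter.
Not all that is in view belongs to the job. What is shaped like the tin_a but red is not meant.

How it is judged:
By the outcome, as a careful person would: the job done as asked, in the order asked, and still so for the second after the job is handed in, with the robot touching nothing.
It also fails if it takes over 64 s, if anything falls off the work surface, if the arm or the gripper's body presses on something with over 40 N, if the wrist force passes 120 N, or if a joint passes its speed limit or range.

## Working session

There is one attempt and no reset: what is moved stays moved. The work goes in short steps, Python scripts to look and compute and a tool call to move; the robot and the scene stay as the last step left them, time stands still between calls to the robot, and variables do not carry over. Pictures are saved under pics/ and viewed, and the job is handed in when it is done.

Besides the shell and the picture viewer there is one more tool, called after "Request:" as name([rows], argument=value, ...), one row to a line, values as JSON. carry_out: Moves the arm, as the interface text tells. Its arguments: {"type":"object","properties":{"increments":{"type":"array"},"squeeze":{"type":"number"}},"required":["increments"]}

```bash
ls; mkdir -p pics; python3 - <<'E'
from workcell import sensors, vision
import cv2
print(sensors.get_obs())
for n in ["scene","top","wrist"]:
    im=vision.camera(n); cv2.imwrite(f"pics/{n}0.png",im[:,:,::-1]); print(n,vision.calibration(n))
E
```

```text
pics
{'time': 0.0, 'q': array([ 7.31658788e+01,  5.01011194e+00,  1.00337591e+01,  9.51011498e+01,
       -5.47937504e-04,  9.00000689e+01]), 'qd': array([-0.09483374, -0.04455874, -0.0580191 ,  0.04259569, -0.11051041,
        0.00755686]), 'joint_efforts': array([ 1.12700134e-03, -5.20387781e+01,  4.64807045e+01,  1.62716018e-02,
        1.62190236e-04,  3.26765708e-06]), 'ee_pos': array([0.15921216, 0.52619397, 0.23058634]), 'tcp_rot': array([-179.59486158,   89.9224954 , -106.42905138]), 'wrist_force': array([-0.50416459,  0.14300447, -0.33447077]), 'torque': array([ 0.03994027, -0.03264228,  0.0304311 ]), 'opening': 0.08533785426031897}
scene {'camera_matrix': array([[384.37139478,   0.        , 251.3170042 ],
       [  0.        , 384.37139478, 190.93917301],
       [  0.        ,   0.        ,   1.        ]]), 'extrinsics': array([[-0.70705798,  0.70715074,  0.00261655,  0.43213218],
       [-0.601726  , -0.60358254,  0.5230812 ,  0.31851786],
       [ 0.37147656,  0.36827428,  0.85227884, -1.10324586],
       [ 0.        ,  0.        ,  0.        ,  1.        ]])}
top {'camer
[... 255 characters left out ...]
74317, -0.05791965,  0.21111746, -0.62055534],
       [-0.21108356,  0.00677253,  0.97744456, -0.87465052],
       [ 0.        ,  0.        ,  0.        ,  1.        ]])}
wrist {'camera_matrix': array([[297.31863964,   0.        , 256.47380716],
       [  0.        , 297.31863964, 186.3636344 ],
       [  0.        ,   0.        ,   1.        ]]), 'mount': array([[-1.17460124e-03,  3.03581373e-01, -9.52804791e-01,
        -1.42850475e-01],
       [-2.15132414e-04,  9.52805350e-01,  3.03581816e-01,
         7.94833499e-02],
       [ 9.99999287e-01,  5.61566772e-04, -1.05385615e-03,
         4.38187843e-04],
       [ 0.00000000e+00,  0.00000000e+00,  0.00000000e+00,
         1.00000000e+00]])}
```

View pics/scene0.png

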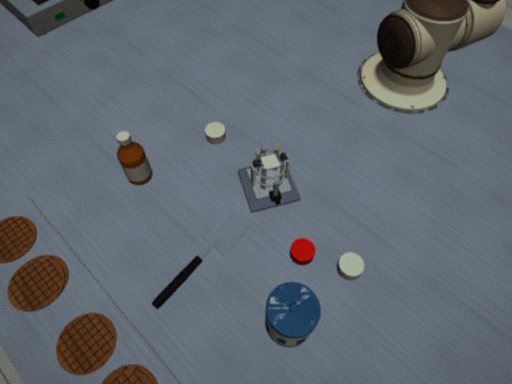

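View pics/top0.png

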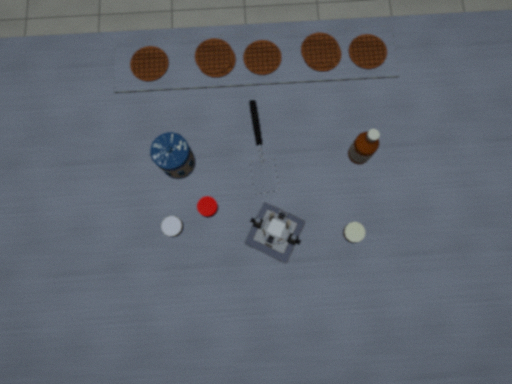

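View pics/wrist0.png

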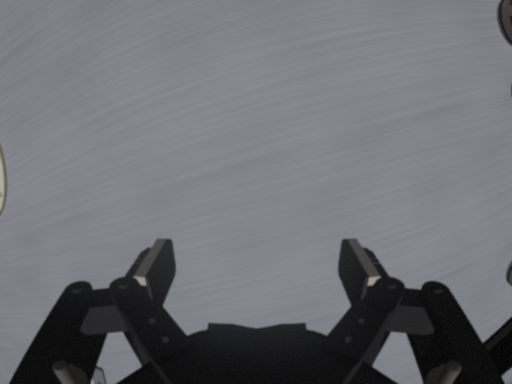

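```bash
cat > h.py <<'E'
import numpy as np, cv2
from workcell import sensors, vision
from scipy.spatial.transform import Rotation as R
def ray(n,px):
    c=vision.calibration(n);K=c["camera_matrix"];E=c["extrinsics"]
    d=np.array([(px[0]-K[0,2])/K[0,0],-(px[1]-K[1,2])/K[1,1],-1.])
    o=-E[:3,:3].T@E[:3,3]; return o,E[:3,:3].T@d
def atz(n,px,z):
    o,d=ray(n,px); return o+d*(z-o[2])/d[2]
def proj(n,p):
    c=vision.calibration(n);K=c["camera_matrix"];E=c["extrinsics"]
    q=E[:3,:3]@np.asarray(p)+E[:3,3]
    return K[0,0]*q[0]/-q[2]+K[0,2],K[1,1]*-q[1]/-q[2]+K[1,2]
def toolT(o):
    T=np.eye(4);T[:3,:3]=R.from_euler('xyz',o['tcp_rot'],degrees=True).as_matrix();T[:3,3]=o['ee_pos'];return T
def wray(o,px):
    c=vision.calibration("wrist");K=c["camera_matrix"];T=toolT(o)@c["mount"]
    u=np.array([px[0]-K[0,2],px[1]-K[1,2]]);r=np.hypot(*u);th=r/K[0,0]
    d=np.array([np.sin(th)*u[0]/r,-np.sin(th)*u[1]/r,-np.cos(th)])
    return T[:3,3],T[:3,:3]@d
def watz(o,px,z):
    p,d=wray(o,px);return p+d*(z-p[2])/d[2]
def wproj(o,p):
    c=vision.calibration("wrist");K=c["camera_matrix"];T=np.linalg.inv(toolT(o)@c["mount"])
    q=T[:3,:3]@np.asarray(p)+T[:3,3]; x,y,z=q[0],-q[1],-q[2]
    th=np.arctan2(np.hypot(x,y),z);h=np.hypot(x,y)
    return K[0,2]+K[0,0]*th*x/h,K[1,2]+K[0,0]*th*y/h
E
python3 - <<'E'
from h import *
print(proj("top",[.159,.526,.23]),proj("scene",[.159,.526,.23]))
for n,pl in dict(top=[(171,226),(355,232),(207,206)],scene=[(351,265),(216,130),(303,250)]).items():
    for p in pl: print(n,p,atz(n,p,.028 if n=="top" else .02))
top=cv2.imread("pics/top0.png");sc=cv2.imread("pics/scene0.png")
a=cv2.resize(top[190:280,140:380],None,fx=3.3,fy=3.3,interpolation=cv2.INTER_CUBIC)
cv2.imwrite("pics/topc.png",a)
a=cv2.resize(sc[110:280,190:370],None,fx=3.5,fy=3.5,interpolation=cv2.INTER_CUBIC)
cv2.imwrite("pics/scc.png",a)
E
```

```text
(np.float64(-16.34909359289611), np.float64(444.2526182288533)) (np.float64(657.905933640681), np.float64(175.86391408071083))
top (171, 226) [0.55948877 0.23724851 0.028     ]
top (355, 232) [ 0.51712446 -0.22476052  0.028     ]
top (207, 206) [0.60546841 0.14492036 0.028     ]
scene (351, 265) [0.56023149 0.23877521 0.02      ]
scene (216, 130) [ 0.51403139 -0.22425283  0.02      ]
scene (303, 250) [0.60507652 0.14731441 0.02      ]
```

View pics/topc.png

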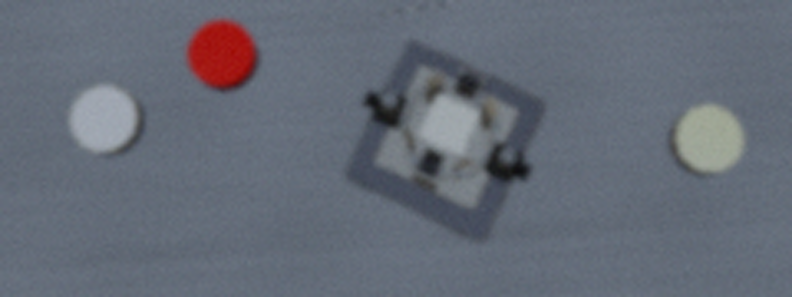

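View pics/scc.png

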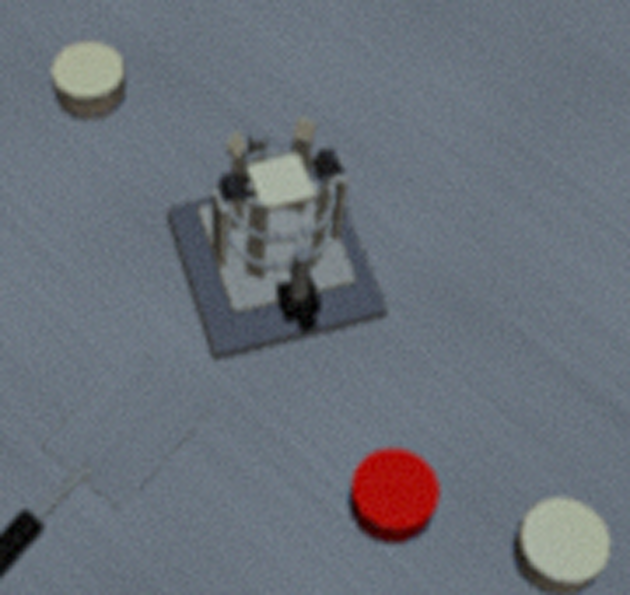

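```bash
python3 - <<'E'
from h import *
o=sensors.get_obs()
print(toolT(o).round(4))
def an(P):
    P=np.array(P)[:,:2];c=P.mean(0)
    print("c",c, "sides",[ (np.linalg.norm(P[i]-P[i-1]).round(4),np.degrees(np.arctan2(*(P[i]-P[i-1])[::-1])).round(1)) for i in range(4)])
an([atz("top",(140+x/3.3,190+y/3.3),.012) for x,y in [(412,40),(545,103),(485,240),(350,175)]])
an([atz("scene",(190+x/3.5,110+y/3.5),z) for x,y,z in [(168,210,.012),(335,168,.012),(386,313,.012),(218,357,.012)]])
print("lips",[atz("top",(140+x/3.3,190+y/3.3),.108)for x,y in [(467,83),(432,160)]])
print("rods",[atz("top",(140+x/3.3,190+y/3.3),.087)for x,y in [(383,108),(508,163)]])
for h in (.094,.122): print("follower sc",h,atz("scene",(190+280/3.5,110+181/3.5),h),atz("top",(140+450/3.3,190+122/3.3),h))
E
```

```text
[[-3.000e-04 -9.571e-01  2.896e-01  1.592e-01]
 [-9.000e-04  2.896e-01  9.571e-01  5.263e-01]
 [-1.000e+00 -0.000e+00 -1.000e-03  2.308e-01]
 [ 0.000e+00  0.000e+00  0.000e+00  1.000e+00]]
c [ 0.53060752 -0.02660583] sides [(np.float64(0.1162), np.float64(-27.7)), (np.float64(0.115), np.float64(-119.1)), (np.float64(0.1156), np.float64(152.0)), (np.float64(0.1145), np.float64(61.2))]
c [ 0.53269701 -0.01956744] sides [(np.float64(0.1194), np.float64(-118.4)), (np.float64(0.1217), np.float64(152.2)), (np.float64(0.1208), np.float64(58.3)), (np.float64(0.1148), np.float64(-28.4))]
lips [array([ 0.55836226, -0.0390719 ,  0.108     ]), array([ 0.50575211, -0.01103259,  0.108     ])]
rods [array([0.54702616, 0.02132136, 0.087     ]), array([ 0.50243015, -0.06540352,  0.087     ])]
follower sc 0.094 [ 0.52984297 -0.02425266  0.094     ] [ 0.53324493 -0.02583432  0.094     ]
follower sc 0.122 [ 0.54540793 -0.01116243  0.122     ] [ 0.52978939 -0.02474346  0.122     ]
```

Request:
carry_out([
  [5.7, 0, 0, 0, 0, 0, 100],
  [5.7, 0, 0, 0, 0, 0, 100],
  [0, 0, 0, 0, -48, -6, 100],
  [0, 0, 0, 0, -48, -6, 100],
  [0, 0, 0, 0, -48, -6, 100],
  [0, 0, 0, 0, -48, -6, 100],
  [0, 0, 0, 0, -48, -6, 100],
  [0, 0, 0, 0, -48, -6, 100],
  [0, 0, 0, 0, -48, -6, 100],
  [0, 0, 0, 0, -48, -7, 100],
  [0, 0, 0, 0, -48, -7, 100],
  [0, 0, 0, 0, 0, 0, 100],
])

```text
time: 1.65
ee_pos: [0.5153, 0.2706, 0.2302]
tcp_rot: [160.4, 89.9, -138.0]
wrist_force: [-0.1, 0.2, -0.7]
opening: 0.0854
```

```bash
python3 - <<'E'
from h import *
o=sensors.get_obs(); im=vision.camera("wrist"); cv2.imwrite("pics/w1.png",im[:,:,::-1])
print(o['time'],o['ee_pos'],o['wrist_force'],toolT(o)[:3,:3].round(4).tolist())
print(wproj(o,[.56,.238,.028]),wproj(o,[.56,.238,0]),wproj(o,[.605,.146,.028]))
E
```

```text
1.65 [0.51525919 0.27061291 0.23018325] [-0.14308246  0.15478525 -0.72524004] [[-0.0011, -0.8793, 0.4763], [-0.001, 0.4763, 0.8793], [-1.0, 0.0005, -0.0014]]
(np.float64(250.43620123535348), np.float64(205.25059825364218)) (np.float64(250.84560491358172), np.float64(197.634322858705)) (np.float64(207.5926736035138), np.float64(261.54822240557655))
```

View pics/w1.png

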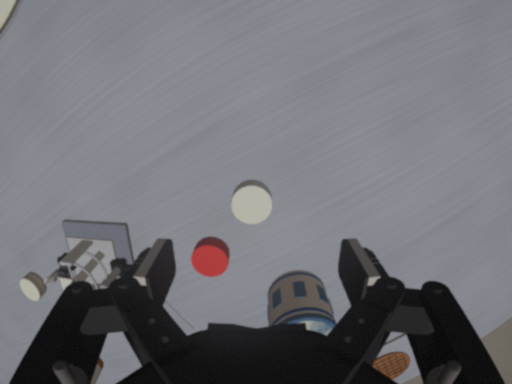

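```bash
python3 - <<'E'
from h import *
im=cv2.imread("pics/w1.png");o=sensors.get_obs()
hsv=cv2.cvtColor(im,cv2.COLOR_BGR2HSV)
g=im[170:235,220:285].astype(int)
m=((im.min(2)>165)).astype(np.uint8);m[:170]=0;m[235:]=0;m[:,:220]=0;m[:,285:]=0
M=cv2.moments(m,True);c=(M['m10']/M['m00'],M['m01']/M['m00']);print(c,M['m00'])
p=watz(o,c,.028);print(p)
T=toolT(o)
print("tool delta mm",(T[:3,:3].T@(p-o['ee_pos'])*1000).round(1))
print(np.median(np.vstack([atz('top',(171,226),.028),atz('scene',(351,264),.026)]),0))
E
```

```text
(251.42488038277511, 204.222009569378) 1045.0
[0.55837539 0.24086758 0.028     ]
tool delta mm [202.5 -53.7  -5.8]
[0.56038209 0.2375731  0.027     ]
```

Request:
carry_out([
  [0, 0, 0, 40, -27, -3, 100],
  [0, 0, 0, 40, -26, -3, 100],
  [0, 0, 0, 45, 0, 0, 100],
  [0, 0, 0, 35, 0, 0, 100],
  [0, 0, 0, 20, 0, 0, 100],
])

```text
time: 2.33
ee_pos: [0.5555, 0.2429, 0.049]
tcp_rot: [138.0, 89.8, -160.2]
wrist_force: [0.0, 0.1, 0.1]
opening: 0.0853
```

```bash
python3 - <<'E'
from h import *
o=sensors.get_obs(); im=vision.camera("wrist"); cv2.imwrite("pics/w2.png",im[:,:,::-1])
print(o['time'],o['ee_pos'],o['wrist_force'],toolT(o)[:3,:3].round(4).tolist())
print(wproj(o,[.559,.2395,.028]))
E
```

```text
2.325 [0.55545165 0.242855   0.04903598] [0.04871483 0.08450611 0.1336962 ] [[-0.0026, -0.8816, 0.472], [-0.0009, 0.472, 0.8816], [-1.0, 0.0019, -0.0021]]
(np.float64(254.03574644466264), np.float64(235.96748040948387))
```

View pics/w2.png

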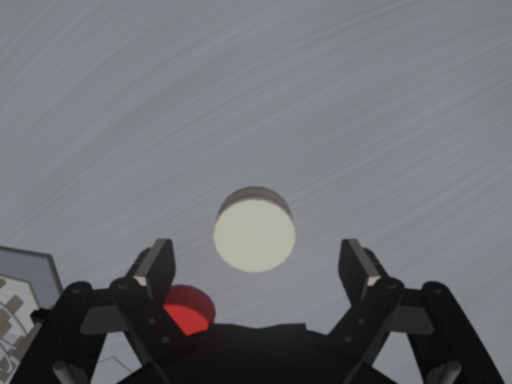

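Request:
carry_out([
  [0, 0, 0, 20, 0, 0, 100],
  [0, 0, 0, 22, 0, 0, 100],
  [0, 0, 0, 0, 0, 0, 100],
])

```text
time: 2.75
ee_pos: [0.5561, 0.2424, 0.0079]
tcp_rot: [141.0, 89.9, -157.2]
wrist_force: [-0.3, 0.0, 0.2]
opening: 0.0855
```

Request:
carry_out([
  [0, 0, 0, 0, -4, -1, 100],
  [0, 0, 0, 0, 0, 0, 50],
  [0, 0, 0, 0, 0, 0, 50],
  [0, 0, 0, 0, 0, 0, 50],
  [0, 0, 0, 0, 0, 0, 50],
], squeeze=40)

```text
time: 3.38
ee_pos: [0.5609, 0.2398, 0.0104]
tcp_rot: [-43.2, 89.9, 18.5]
wrist_force: [-0.2, -1.3, 5.9]
opening: 0.0504
```

Request:
carry_out([
  [0, 0, 0, -8, 0, 0, 50],
  [0, 0, 0, 0, 0, 0, 50],
])

```text
time: 3.62
ee_pos: [0.5607, 0.2398, 0.0181]
tcp_rot: [-35.6, 89.9, 26.1]
wrist_force: [-0.1, -0.6, 0.0]
opening: 0.0507
```

```bash
python3 - <<'E'
from h import *
o=sensors.get_obs(); im=vision.camera("wrist"); cv2.imwrite("pics/w3.png",im[:,:,::-1]);im=vision.camera("scene"); cv2.imwrite("pics/s3.png",cv2.resize(im[:,:,::-1][130:330,250:450],None,fx=3,fy=3))
print(o['time'],o['ee_pos'],o['wrist_force'],toolT(o)[:3,:3].round(4).tolist())
E
```

```text
3.625 [0.56066854 0.23978936 0.01813599] [-0.13083112 -0.57206365  0.03818175] [[0.001, -0.881, 0.473], [0.0005, 0.473, 0.881], [-1.0, -0.0007, 0.0009]]
```

View pics/w3.png

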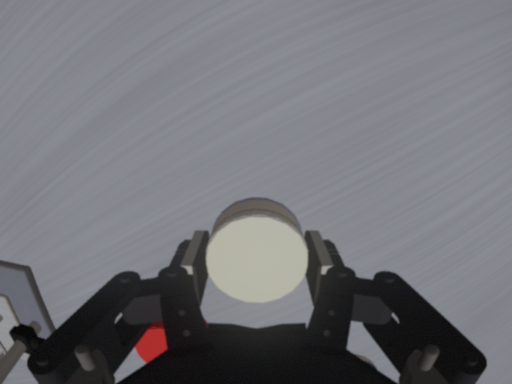

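View pics/s3.png

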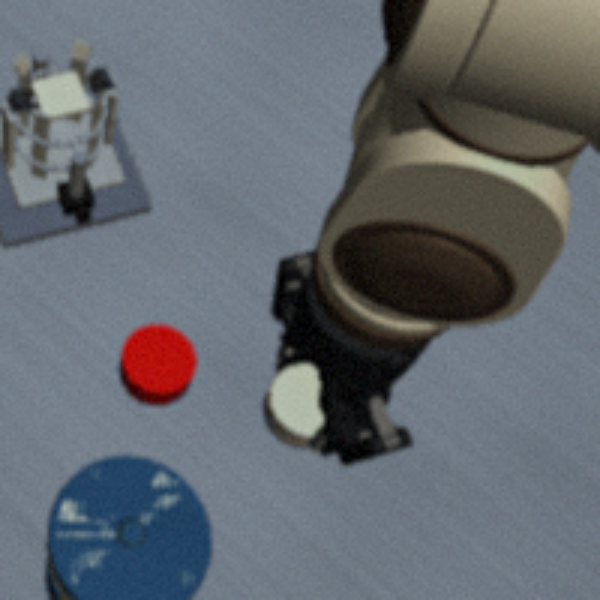

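```bash
python3 - <<'E'
from h import *
o=sensors.get_obs();T=toolT(o)
tp=lambda x,y,z: tuple(np.round(wproj(o,(T@[x/1000,y/1000,z/1000,1])[:3]),1))
for d in (-22,-18,-14,-10,-6):
    print(d,tp(d,0,0),tp(d,0,26),tp(d,0,-26),tp(d,26,0),tp(d,-26,0))
# fingertips at inner pad corner
for d in (-5,0,5,10): print('tip',d,tp(d,11,26),tp(d,-11,26))
E
python3 - <<'E'
import cv2
im=cv2.imread('pics/w3.png')
cv2.imwrite('pics/w3c.png',cv2.resize(im[185:325,160:350],None,fx=4,fy=4,interpolation=cv2.INTER_CUBIC))
E
```

```text
-22 (np.float64(256.0), np.float64(267.8)) (np.float64(309.6), np.float64(266.9)) (np.float64(202.5), np.float64(266.9)) (np.float64(256.0), np.float64(218.7)) (np.float64(256.1), np.float64(308.2))
-18 (np.float64(256.0), np.float64(263.4)) (np.float64(308.3), np.float64(262.6)) (np.float64(203.8), np.float64(262.6)) (np.float64(256.0), np.float64(215.2)) (np.float64(256.1), np.float64(303.4))
-14 (np.float64(256.0), np.float64(259.1)) (np.float64(307.1), np.float64(258.4)) (np.float64(205.0), np.float64(258.5)) (np.float64(256.0), np.float64(211.8)) (np.float64(256.1), np.float64(298.8))
-10 (np.float64(256.0), np.float64(255.1)) (np.float64(305.9), np.float64(254.5)) (np.float64(206.1), np.float64(254.5)) (np.float64(256.0), np.float64(208.6)) (np.float64(256.1), np.float64(294.3))
-6 (np.float64(256.0), np.float64(251.3)) (np.float64(304.8), np.float64(250.7)) (np.float64(207.2), np.float64(250.7)) (np.float64(256.0), np.float64(205.6)) (np.float64(256.1), np.float64(290.0))
tip -5 (np.float64(306.0), np.float64(231.5)) (np.float64(303.1), np.float64(266.8))
tip 0 (np.float64(304.5), np.float64(227.3)) (np.float64(301.9), np.float64(262.1))
tip 5 (np.float64(303.2), np.float64(223.4)) (np.float64(300.7), np.float64(257.5))
tip 10 (np.float64(301.9), np.float64(219.8)) (np.float64(299.6), np.float64(253.2))
```

View pics/w3c.png

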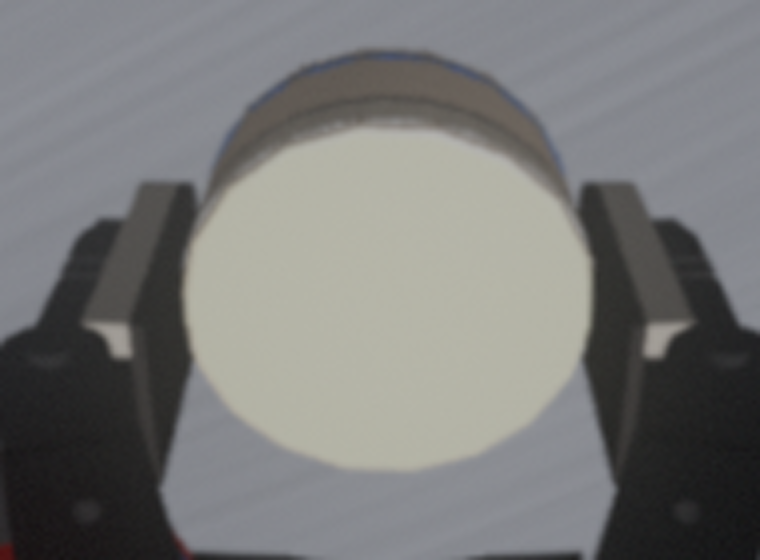

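Request:
carry_out([
  [0, 0, 0, -30, 0, 0, 50],
  [0, 0, 0, -50, -10, -10, 50],
  [0, 0, 0, -40, -28, -42, 50],
  [0, 0, 0, -30, -28, -42, 50],
  [0, 0, 0, -30, -28, -42, 50],
  [0, 0, 0, -25, -28, -42, 50],
  [0, 0, 0, -25, -28, -42, 50],
  [0, 0, 0, 0, -18, -27, 50],
  [0, 0, 0, 0, 0, 0, 50],
])

```text
time: 4.85
ee_pos: [0.5914, -0.0581, 0.2458]
tcp_rot: [151.4, 90.0, -147.0]
wrist_force: [1.0, 0.1, -1.1]
opening: 0.0508
```

```bash
python3 - <<'E'
from h import *
import pickle
o=sensors.get_obs(); im=vision.camera("wrist"); cv2.imwrite("pics/w4.png",im[:,:,::-1]);pickle.dump(o,open("o4.pkl","wb"))
print(o['time'],o['ee_pos'],o['wrist_force'],toolT(o)[:3,:3].round(4).tolist())
cv2.imwrite("pics/w4c.png",cv2.resize(im[:,:,::-1][90:290,130:380],None,fx=3,fy=3,interpolation=cv2.INTER_CUBIC))
E
```

```text
4.85 [ 0.5913903  -0.05811824  0.24581523] [ 0.99081634  0.0706714  -1.11448739] [[-0.0003, -0.8796, 0.4758], [-0.0002, 0.4758, 0.8796], [-1.0, 0.0002, -0.0003]]
```

View pics/w4.png

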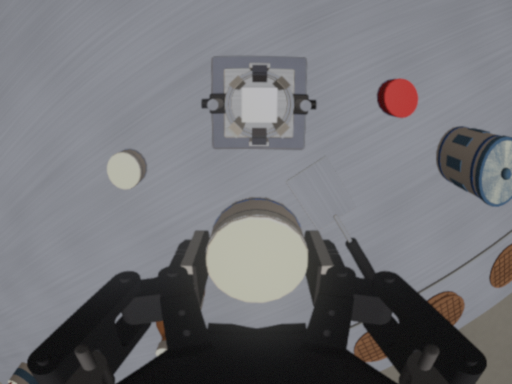

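View pics/w4c.png

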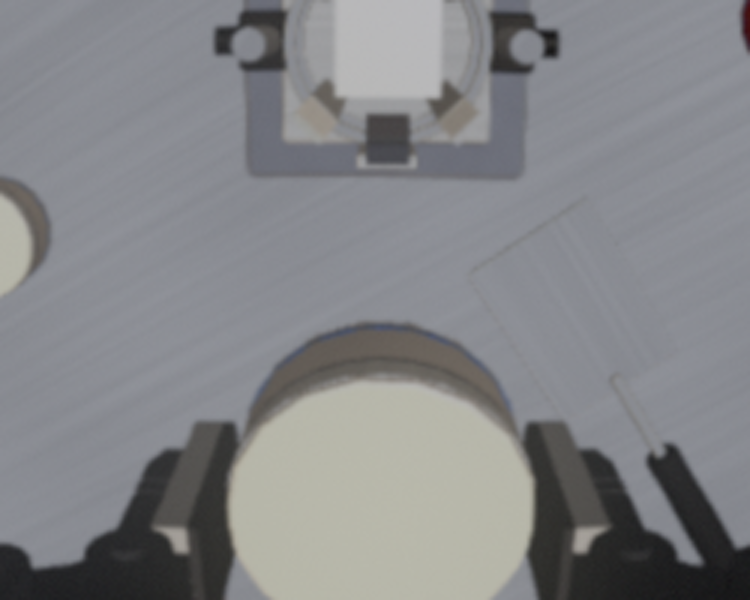

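```bash
python3 - <<'E'
import cv2
im=cv2.imread('pics/w4.png')
cv2.imwrite('pics/w4d.png',cv2.resize(im[45:160,195:325],None,fx=5,fy=5,interpolation=cv2.INTER_CUBIC))
E
```

```text
(no output)
```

View pics/w4d.png

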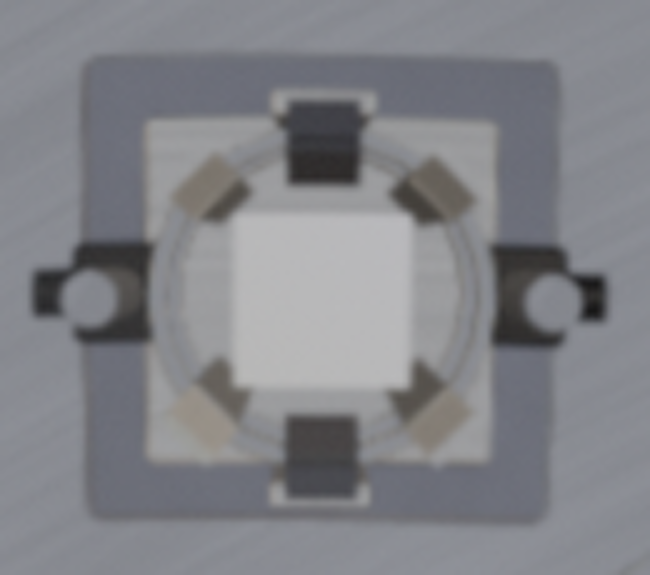

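```bash
python3 - <<'E'
from h import *
import pickle
o=pickle.load(open("o4.pkl","rb"));T=toolT(o)
P=lambda c,r:(195+c/5,45+r/5)
f=[watz(o,P(*p),.012) for p in [(85,58),(558,63),(547,522),(92,518)]]
c=np.mean(f,0);print("foot",c,[np.linalg.norm(f[i]-f[i-1]).round(4) for i in range(4)])
r=[watz(o,P(*p),.087) for p in [(89,298),(553,302)]]
print("rods",np.mean(r,0),np.linalg.norm(r[0]-r[1]),"yaw of axis",np.degrees(np.arctan2(*(r[1]-r[0])[1::-1])))
print("jaw yaw",np.degrees(np.arctan2(T[1,2],T[0,2])))
for h in (.094,.1,.106,.112,.118,.122):
    l=[watz(o,P(*p),h) for p in [(324,185),(321,415)]]
    w=[watz(o,P(*p),h) for p in [(288,415),(356,415)]]
    fo=[watz(o,P(*p),h-.001) for p in [(233,211),(412,211),(410,388),(235,388)]]
    print(h,"lip sep",np.linalg.norm(l[0]-l[1]).round(4),np.mean(l,0)[:2],"w",np.linalg.norm(w[0]-w[1]).round(4),"fol",np.linalg.norm(fo[0]-fo[1]).round(4),np.mean(fo,0)[:2].round(4))
E
```

```text
foot [ 0.53195643 -0.02161436  0.012     ] [np.float64(0.1184), np.float64(0.118), np.float64(0.1185), np.float64(0.1178)]
rods [ 0.53151155 -0.02210926  0.087     ] 0.0937820630012069 yaw of axis 61.17158683677428
jaw yaw 61.588888288817614
0.094 lip sep 0.0457 [ 0.53201106 -0.02220822] w 0.0135 fol 0.035 [ 0.5319 -0.0221]
0.1 lip sep 0.0448 [ 0.53179752 -0.02216637] w 0.0132 fol 0.0343 [ 0.5316 -0.0221]
0.106 lip sep 0.0439 [ 0.53158397 -0.02212451] w 0.0129 fol 0.0336 [ 0.5314 -0.022 ]
0.112 lip sep 0.0429 [ 0.53137042 -0.02208266] w 0.0127 fol 0.0329 [ 0.5312 -0.022 ]
0.118 lip sep 0.042 [ 0.53115687 -0.02204081] w 0.0124 fol 0.0322 [ 0.531  -0.0219]
0.122 lip sep 0.0414 [ 0.53101451 -0.0220129 ] w 0.0122 fol 0.0317 [ 0.5309 -0.0219]
```

Request:
carry_out([
  [0, 0, 0, 0, 35, 1, 50],
  [0, 0, 0, 25, 35, 2, 50],
  [0, 0, 0, 31, 0, 0, 50],
  [0, 0, 0, 0, 0, 0, 50],
])

```text
time: 5.4
ee_pos: [0.5296, -0.019, 0.1881]
tcp_rot: [113.5, 89.8, 175.3]
wrist_force: [0.3, 0.4, -0.7]
opening: 0.0503
```

```bash
python3 - <<'E'
from h import *
import pickle
o=sensors.get_obs(); im=vision.camera("wrist"); s=vision.camera("scene")
print(o['time'],o['ee_pos'],o['wrist_force'],toolT(o)[:3,:3].round(4).tolist())
d=np.array([.5315,-.0221])-o['ee_pos'][:2];print("tool delta",toolT(o)[:2,:3].T@d*1000)
cv2.imwrite("pics/w5.png",im[:,:,::-1])
cv2.imwrite("pics/s5.png",cv2.resize(s[:,:,::-1][80:230,180:350],None,fx=4,fy=4,interpolation=cv2.INTER_CUBIC))
E
```

```text
5.4 [ 0.52964235 -0.01899453  0.18811925] [ 0.25859325  0.39552875 -0.66523955] [[-0.0037, -0.8818, 0.4716], [0.0003, 0.4716, 0.8818], [-1.0, 0.0034, -0.0015]]
tool delta [-0.0078606  -3.10265513 -1.86233711]
```

View pics/w5.png

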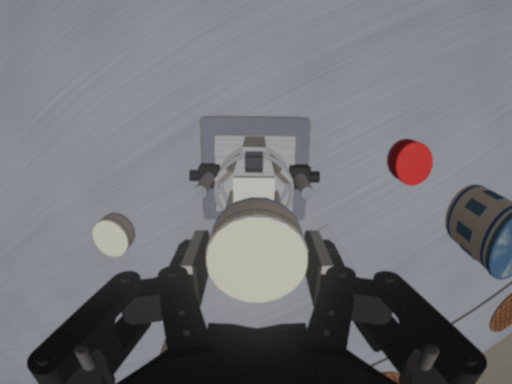

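View pics/s5.png

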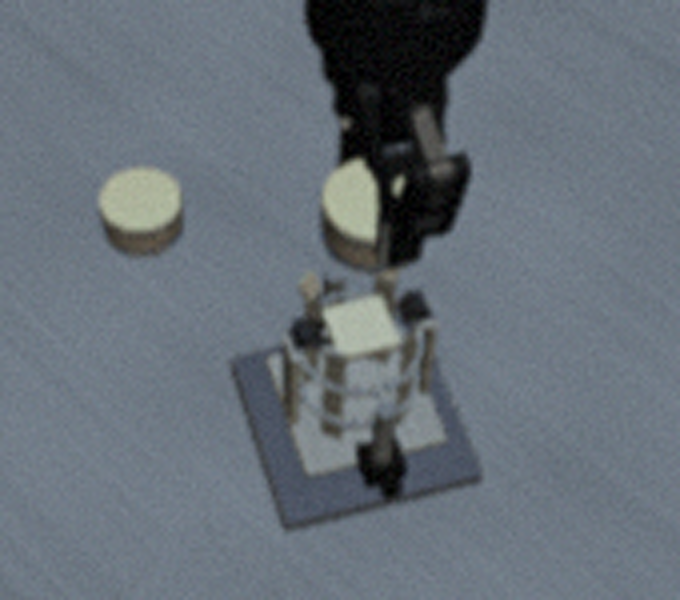

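Request:
carry_out([
  [0, 0, 0, 10, -3, -2, 50],
  [0, 0, 0, 13, 0, 0, 50],
  [0, 0, 0, 0, 0, 0, 50],
  [0, 0, 0, 0, 0, 0, 50],
])

```text
time: 6.0
ee_pos: [0.5328, -0.0235, 0.1671]
tcp_rot: [111.3, 90.0, 173.1]
wrist_force: [-0.2, 0.1, -0.4]
opening: 0.0506
```

```bash
python3 - <<'E'
from h import *
o=sensors.get_obs()
print(o['time'],o['ee_pos'],o['wrist_force'],o['torque'],toolT(o)[:3,:3].round(4).tolist())
d=np.array([.5315,-.0221])-o['ee_pos'][:2];print("tool delta",toolT(o)[:2,:3].T@d*1000)
E
```

```text
6.0 [ 0.53275749 -0.02350793  0.16713252] [-0.23001581  0.07191864 -0.37173726] [ 0.00230443  0.01712459 -0.02092637] [[-0.0001, -0.8809, 0.4733], [0.0, 0.4733, 0.8809], [-1.0, 0.0001, -0.0001]]
tool delta [2.04662092e-04 1.77405775e+00 6.45177631e-01]
```

Request:
carry_out([
  [0, 0, 0, 8, 1.8, 0.6, 50],
  [0, 0, 0, 5, 0, 0, 50],
  [0, 0, 0, 0, 0, 0, 50],
])

```text
time: 6.38
ee_pos: [0.5312, -0.022, 0.1535]
tcp_rot: [117.0, 90.0, 178.7]
wrist_force: [0.8, 0.1, -0.3]
opening: 0.0502
```

```bash
cat > st.py <<'E'
from h import *
o=sensors.get_obs()
print(o['time'],o['ee_pos'].round(4),o['wrist_force'].round(2),o['torque'].round(3),toolT(o)[:3,0].round(4).tolist(),"open",o['opening'])
d=np.array([.5315,-.0221])-o['ee_pos'][:2];print("tool delta to axis",(toolT(o)[:2,:3].T@d*1000).round(2), "jaw yaw",np.degrees(np.arctan2(toolT(o)[1,2],toolT(o)[0,2])).round(2))
E
python3 st.py
```

```text
6.375 [ 0.5312 -0.022   0.1535] [ 0.8   0.06 -0.3 ] [-0.051  0.026  0.027] [-0.0008, 0.0, -1.0] open 0.05019256539640822
tool delta to axis [-0.   -0.33  0.07] jaw yaw 61.77
```

Request:
carry_out([
  [0, 0, 0, 4, 0, 0, 50],
  [0, 0, 0, 4, 0, 0, 50],
  [0, 0, 0, 4, 0, 0, 50],
  [0, 0, 0, 0, 0, 0, 50],
])

```text
time: 6.88
ee_pos: [0.5313, -0.0221, 0.1417]
tcp_rot: [119.8, 90.0, -178.4]
wrist_force: [-0.0, -0.1, -0.7]
opening: 0.0506
```

```bash
python3 st.py; python3 - <<'E'
from h import *
im=vision.camera("wrist")
cv2.imwrite("pics/w6.png",cv2.resize(im[:,:,::-1][120:320,160:360],None,fx=3,fy=3,interpolation=cv2.INTER_CUBIC))
E
```

```text
6.875 [ 0.5313 -0.0221  0.1417] [-0.03 -0.13 -0.74] [ 0.017 -0.022  0.049] [-0.0006, -0.0, -1.0] open 0.0505803639077649
tool delta to axis [-0.   -0.23  0.08] jaw yaw 61.77
```

View pics/w6.png

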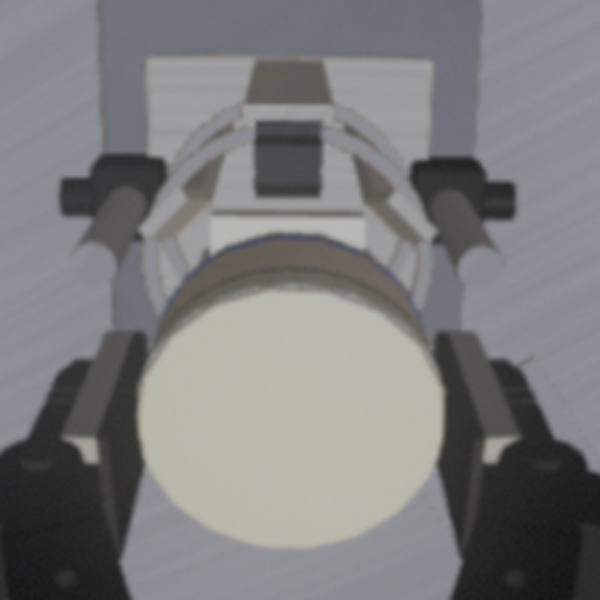

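Request:
carry_out([
  [0, 0, 0, 3, 0, 0, 50],
  [0, 0, 0, 3, 0, 0, 50],
  [0, 0, 0, 3, 0, 0, 50],
  [0, 0, 0, 0, 0, 0, 50],
])

```text
time: 7.42
ee_pos: [0.5313, -0.022, 0.1328]
tcp_rot: [115.2, 90.0, 177.0]
wrist_force: [0.9, 0.4, -0.6]
opening: 0.0503
```

```bash
python3 st.py
```

```text
7.425 [ 0.5313 -0.022   0.1328] [ 0.87  0.41 -0.64] [ 0.002 -0.005  0.022] [-0.0005, 0.0, -1.0] open 0.05030475539063236
tool delta to axis [-0.   -0.22  0.04] jaw yaw 61.77
```

Request:
carry_out([
  [0, 0, 0, 2, 0, 0, 50],
  [0, 0, 0, 2, 0, 0, 50],
  [0, 0, 0, 2, 0, 0, 50],
])

```text
time: 7.8
ee_pos: [0.5314, -0.0221, 0.127]
tcp_rot: [155.1, 90.0, -143.2]
wrist_force: [-0.9, -0.1, -0.1]
opening: 0.0507
```

```bash
python3 st.py
```

```text
7.8 [ 0.5314 -0.0221  0.127 ] [-0.9  -0.08 -0.11] [-0.006 -0.041 -0.025] [-0.0, -0.0, -1.0] open 0.05067249970467224
tool delta to axis [-0.   -0.08 -0.01] jaw yaw 61.77
```

Request:
carry_out([
  [0, 0, 0, 1.5, 0, 0, 50],
  [0, 0, 0, 1.5, 0, 0, 50],
  [0, 0, 0, 1.5, 0, 0, 50],
])

```text
time: 8.18
ee_pos: [0.5315, -0.0221, 0.1225]
tcp_rot: [-78.1, 90.0, -16.4]
wrist_force: [-0.1, 0.6, -1.0]
opening: 0.0504
```

```bash
python3 st.py
```

```text
8.175 [ 0.5315 -0.0221  0.1225] [-0.14  0.61 -1.02] [ 0.008 -0.003  0.06 ] [0.0001, -0.0, -1.0] open 0.05042627885703744
tool delta to axis [ 0.   -0.04 -0.03] jaw yaw 61.77
```

Request:
carry_out([
  [0, 0, 0, 1.5, 0, 0, 50],
  [0, 0, 0, 1.5, 0, 0, 50],
])

```text
time: 8.43
ee_pos: [0.5315, -0.022, 0.1195]
tcp_rot: [-111.7, 90.0, -49.9]
wrist_force: [-0.3, -0.1, -0.4]
opening: 0.0506
```

```bash
python3 st.py; python3 - <<'E'
from h import *
im=vision.camera("wrist")
cv2.imwrite("pics/w7.png",cv2.resize(im[:,:,::-1][120:320,160:360],None,fx=3,fy=3,interpolation=cv2.INTER_CUBIC))
E
```

```text
8.425 [ 0.5315 -0.022   0.1195] [-0.35 -0.11 -0.39] [ 0.025  0.025 -0.062] [0.0, -0.0, -1.0] open 0.05057120414372048
tool delta to axis [ 0.   -0.05 -0.03] jaw yaw 61.77
```

View pics/w7.png

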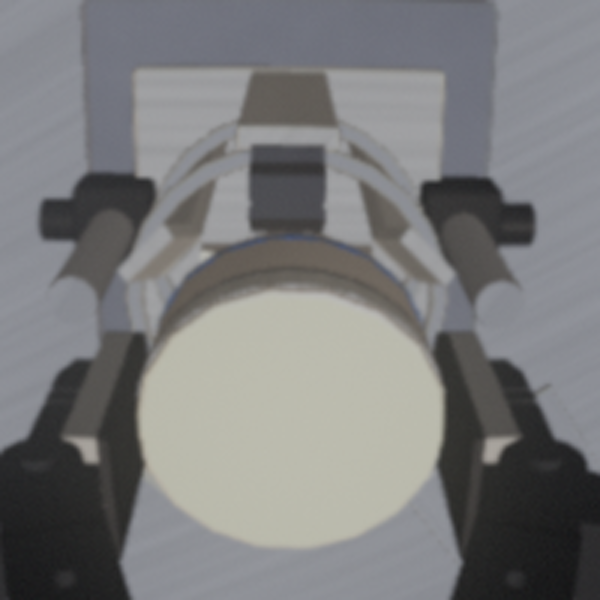

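Request:
carry_out([
  [0, 0, 0, 1, 0, 0, 50],
  [0, 0, 0, 1, 0, 0, 50],
  [0, 0, 0, 1, 0, 0, 50],
])

```text
time: 8.85
ee_pos: [0.5315, -0.022, 0.117]
tcp_rot: [-54.0, 90.0, 7.7]
wrist_force: [-2.4, 0.6, 5.0]
opening: 0.0505
```

```bash
python3 st.py
```

```text
8.85 [ 0.5315 -0.022   0.117 ] [-2.37  0.63  4.99] [ 0.071  0.241 -0.029] [0.0005, 0.0001, -1.0] open 0.05047336901607105
tool delta to axis [-0.   -0.01 -0.12] jaw yaw 61.77
```

Request:
carry_out([
  [0, 0, 0, 0, 0.3, 0, 66],
  [0, 0, 0, 0, 0, 0, 72],
  [0, 0, 0, 0, 0, 0, 80],
  [0, 0, 0, 0, 0, 0, 80],
])

```text
time: 9.35
ee_pos: [0.5312, -0.0219, 0.1166]
tcp_rot: [-141.3, 90.0, -79.6]
wrist_force: [0.2, 0.2, -0.3]
opening: 0.0683
```

```bash
python3 st.py; python3 - <<'E'
from h import *
im=vision.camera("wrist")
cv2.imwrite("pics/w8.png",cv2.resize(im[:,:,::-1][120:320,160:360],None,fx=3,fy=3,interpolation=cv2.INTER_CUBIC))
E
```

```text
9.35 [ 0.5312 -0.0219  0.1166] [ 0.2   0.22 -0.29] [-0.041 -0.017 -0.057] [0.0, -0.0, -1.0] open 0.06830268254063718
tool delta to axis [ 0.   -0.34 -0.02] jaw yaw 61.77
```

View pics/w8.png

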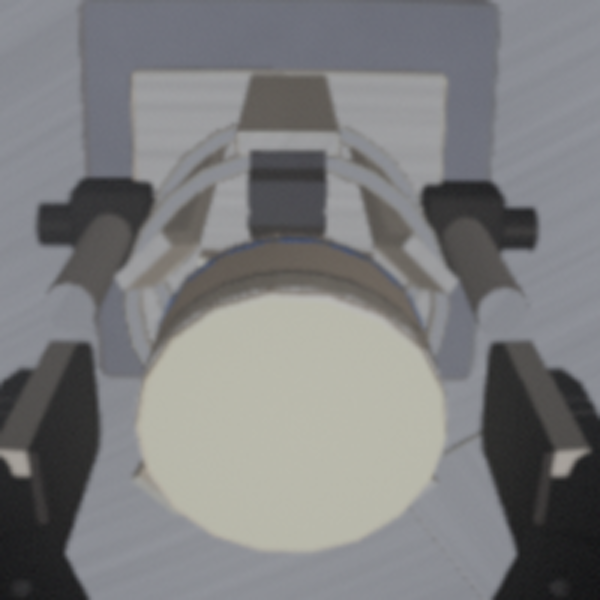

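Request:
carry_out([
  [0, 0, 0, -15, 0, 0, 80],
  [0, 0, 0, -18, 0, 0, 80],
  [0, 0, 0, 0, 0, 0, 0],
  [0, 0, 0, 0, 0, 0, 0],
  [0, 0, 0, 0, 0, 0, 0],
  [0, 0, 0, 0, 0, 0, 0],
  [0, 0, 0, 0, 0, 0, 0],
  [0, 0, 0, 0, 0, 0, 0],
])

```text
time: 10.4
ee_pos: [0.5312, -0.0219, 0.1495]
tcp_rot: [108.9, 90.0, 170.7]
wrist_force: [-0.1, -0.4, -1.1]
opening: 0.0001
```

```bash
python3 st.py; python3 - <<'E'
from h import *
im=vision.camera("wrist")
cv2.imwrite("pics/w9.png",cv2.resize(im[:,:,::-1][120:320,160:360],None,fx=3,fy=3,interpolation=cv2.INTER_CUBIC))
s=vision.camera("scene")
cv2.imwrite("pics/s9.png",cv2.resize(s[:,:,::-1][80:230,180:350],None,fx=4,fy=4,interpolation=cv2.INTER_CUBIC))
E
```

```text
10.4 [ 0.5312 -0.0219  0.1495] [-0.07 -0.42 -1.06] [ 0.025  0.037 -0.002] [-0.0001, 0.0, -1.0] open 0.00010457863082650644
tool delta to axis [-0.   -0.39 -0.  ] jaw yaw 61.76
```

View pics/w9.png

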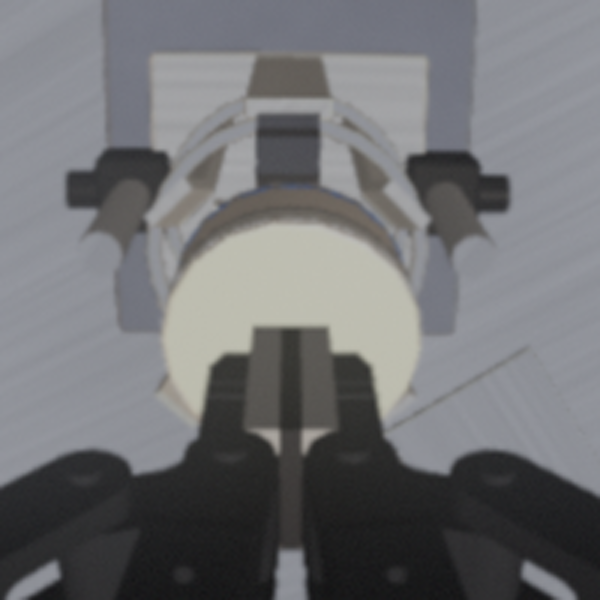

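View pics/s9.png

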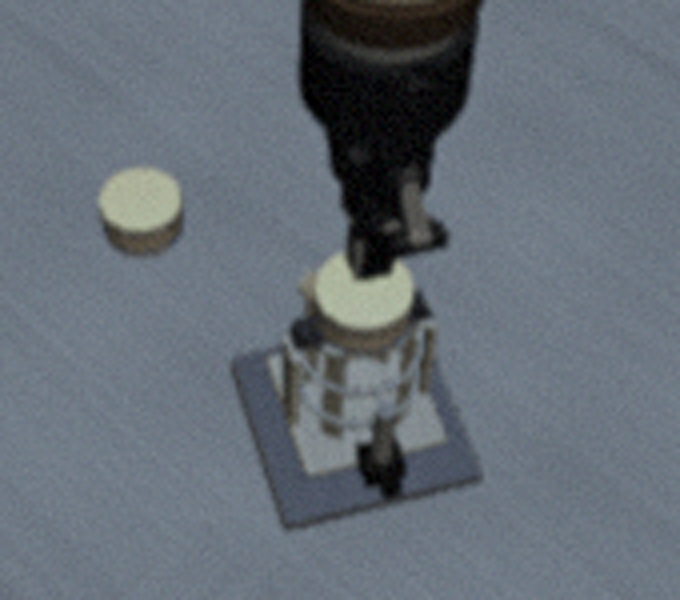

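Request:
carry_out([
  [0, 0, 0, 5, -0.4, 0, 0],
  [0, 0, 0, 5, 0, 0, 0],
  [0, 0, 0, 2, 0, 0, 0],
  [0, 0, 0, 0, 0, 0, 0],
])

```text
time: 11.0
ee_pos: [0.5314, -0.0221, 0.1374]
tcp_rot: [115.9, 90.0, 177.7]
wrist_force: [-1.0, 0.1, 0.3]
opening: 0.0
```

Request:
carry_out([
  [0, 0, 0, 1, 0, 0, 0],
  [0, 0, 0, 1, 0, 0, 0],
  [0, 0, 0, 1, 0, 0, 0],
])

```text
time: 11.38
ee_pos: [0.5316, -0.0221, 0.1348]
tcp_rot: [-69.1, 90.0, -7.4]
wrist_force: [-0.6, -0.5, 4.4]
opening: -0.0001
```

Request:
carry_out([
  [0, 0, 0, 1, 0, 0, 0],
  [0, 0, 0, 1, 0, 0, 0],
])

```text
time: 11.62
ee_pos: [0.5318, -0.0221, 0.1335]
tcp_rot: [-63.3, 89.9, -1.5]
wrist_force: [-1.8, -0.5, 7.6]
opening: -0.0001
```

Request:
carry_out([
  [0, 0, 0, 1, 0, 0, 0],
  [0, 0, 0, 1, 0, 0, 0],
])

```text
time: 11.88
ee_pos: [0.5322, -0.0222, 0.1318]
tcp_rot: [-67.8, 89.9, -6.0]
wrist_force: [0.1, 0.1, 7.0]
opening: 0.0
```

Request:
carry_out([
  [0, 0, 0, 1, 0, 0, 0],
  [0, 0, 0, 1, 0, 0, 0],
])

```text
time: 12.12
ee_pos: [0.5323, -0.0222, 0.1301]
tcp_rot: [-66.5, 89.8, -4.7]
wrist_force: [0.6, -0.7, 9.1]
opening: 0.0003
```

Request:
carry_out([
  [0, 0, 0, 1, 0, 0, 0],
  [0, 0, 0, 1, 0, 0, 0],
])

```text
time: 12.38
ee_pos: [0.5318, -0.022, 0.1277]
tcp_rot: [-57.5, 89.9, 4.3]
wrist_force: [-2.6, 0.3, 10.3]
opening: -0.0002
```

```bash
python3 st.py
```

```text
12.375 [ 0.5318 -0.022   0.1277] [-2.63  0.34 10.35] [ 0.098  0.519 -0.024] [0.0015, 0.0001, -1.0] open -0.0002485148496831365
tool delta to axis [-0.    0.22 -0.2 ] jaw yaw 61.77
```

Request:
carry_out([
  [0, 0, 0, 1, 0, 0, 0],
  [0, 0, 0, 1, 0, 0, 0],
])

```text
time: 12.62
ee_pos: [0.5316, -0.022, 0.1248]
tcp_rot: [-28.8, 90.0, 32.9]
wrist_force: [-2.0, 1.2, 5.5]
opening: 0.0001
```

Request:
carry_out([
  [0, 0, 0, 1, 0, 0, 0],
  [0, 0, 0, 1, 0, 0, 0],
  [0, 0, 0, 1, 0, 0, 0],
])

```text
time: 13.0
ee_pos: [0.5316, -0.022, 0.1219]
tcp_rot: [-29.0, 90.0, 32.8]
wrist_force: [-1.5, 1.1, 6.1]
opening: 0.0001
```

```bash
python3 st.py
```

```text
13.0 [ 0.5316 -0.022   0.1219] [-1.53  1.09  6.11] [ 0.236  0.281 -0.001] [0.0003, 0.0002, -1.0] open 0.00013667675338697302
tool delta to axis [-0.    0.   -0.15] jaw yaw 61.78
```

Request:
carry_out([
  [0, 0, 0, 1.5, 0, 0, 0],
  [0, 0, 0, 1.5, 0, 0, 0],
  [0, 0, 0, 1.5, 0, 0, 0],
  [0, 0, 0, 1.5, 0, 0, 0],
])

```text
time: 13.5
ee_pos: [0.5316, -0.022, 0.116]
tcp_rot: [-33.2, 90.0, 28.5]
wrist_force: [-1.9, -0.2, 6.8]
opening: -0.0002
```

Request:
carry_out([
  [0, 0, 0, 1.5, 0, 0, 0],
  [0, 0, 0, 1.5, 0, 0, 0],
  [0, 0, 0, 1.5, 0, 0, 0],
  [0, 0, 0, 1.5, 0, 0, 0],
])

```text
time: 14.0
ee_pos: [0.5315, -0.022, 0.11]
tcp_rot: [-31.9, 90.0, 29.9]
wrist_force: [-2.2, 1.4, 7.0]
opening: 0.0002
```

```bash
python3 st.py
```

```text
14.0 [ 0.5315 -0.022   0.11  ] [-2.2   1.44  6.95] [ 0.175  0.436 -0.008] [0.0004, 0.0002, -1.0] open 0.00015422083426194777
tool delta to axis [-0.   -0.01 -0.12] jaw yaw 61.77
```

Request:
carry_out([
  [0, 0, 0, 1.5, 0, 0, 0],
  [0, 0, 0, 1.5, 0, 0, 0],
  [0, 0, 0, 1.5, 0, 0, 0],
  [0, 0, 0, 1.5, 0, 0, 0],
])

```text
time: 14.5
ee_pos: [0.5316, -0.022, 0.1041]
tcp_rot: [-33.9, 90.0, 27.9]
wrist_force: [-2.8, 1.3, 7.4]
opening: 0.0002
```

Request:
carry_out([
  [0, 0, 0, 1, 0, 0, 0],
  [0, 0, 0, 1, 0, 0, 0],
  [0, 0, 0, 1, 0, 0, 0],
])

```text
time: 14.88
ee_pos: [0.5316, -0.022, 0.1009]
tcp_rot: [-52.2, 90.0, 9.6]
wrist_force: [0.7, 0.4, 0.0]
opening: -0.0003
```

Request:
carry_out([
  [0, 0, 0, 1, 0, 0, 0],
])

```text
time: 15.0
ee_pos: [0.5316, -0.0221, 0.0994]
tcp_rot: [81.8, 90.0, 143.5]
wrist_force: [-0.7, 0.6, 3.4]
opening: -0.0
```

Request:
carry_out([
  [0, 0, 0, 1, 0, 0, 0],
])

```text
time: 15.12
ee_pos: [0.5316, -0.0221, 0.0985]
tcp_rot: [38.7, 90.0, 100.4]
wrist_force: [-0.3, 0.4, 3.4]
opening: -0.0002
```

```bash
python3 st.py;  python3 - <<'E'
from h import *
im=vision.camera("wrist")
cv2.imwrite("pics/w10.png",cv2.resize(im[:,:,::-1][120:320,160:360],None,fx=3,fy=3,interpolation=cv2.INTER_CUBIC))
E
```

```text
15.125 [ 0.5316 -0.0221  0.0985] [-0.27  0.36  3.36] [0.136 0.111 0.01 ] [-0.0, 0.0001, -1.0] open -0.00021764632578210222
tool delta to axis [-0.    0.03 -0.06] jaw yaw 61.77
```

View pics/w10.png

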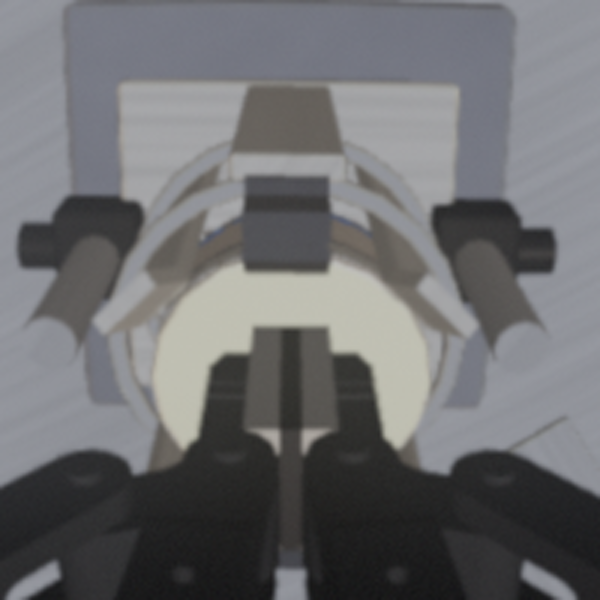

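Request:
carry_out([
  [0, 0, 0, -10, 0, 0, 0],
  [0, 0, 0, -25, 0, 0, 0],
  [0, 0, 0, -45, 0, 0, 0],
  [0, 0, 0, -50, -20, -20, 20],
  [0, 0, 0, -20, -40, -20, 60],
  [0, 0, 0, 0, -10, 0, 100],
  [0, 0, 0, 0, 0, 0, 100],
])

```text
time: 16.05
ee_pos: [0.5743, -0.0906, 0.2477]
tcp_rot: [106.8, 89.9, 168.6]
wrist_force: [-0.2, 0.1, -0.0]
opening: 0.071
```

```bash
python3 st.py;  python3 - <<'E'
from h import *
import pickle
o4=pickle.load(open("o4.pkl","rb"));print("tinb w4",watz(o4,(123.5,170.5),.028))
o=sensors.get_obs();im=vision.camera("wrist");pickle.dump(o,open("o11.pkl","wb"))
cv2.imwrite("pics/w11.png",im[:,:,::-1])
p=[int(v) for v in wproj(o,[.5315,-.0221,.1])];print(p)
cv2.imwrite("pics/w11c.png",cv2.resize(im[:,:,::-1][max(0,p[1]-60):p[1]+60,p[0]-70:p[0]+70],None,fx=5,fy=5,interpolation=cv2.INTER_CUBIC))
E
```

```text
16.05 [ 0.5743 -0.0906  0.2477] [-0.24  0.12 -0.05] [-0.018  0.029 -0.008] [-0.0017, 0.0003, -1.0] open 0.0710351116979536
tool delta to axis [ 0.1  70.13 40.03] jaw yaw 61.73
tinb w4 [ 0.5179769  -0.22080433  0.028     ]
[297, 105]
```

View pics/w11.png

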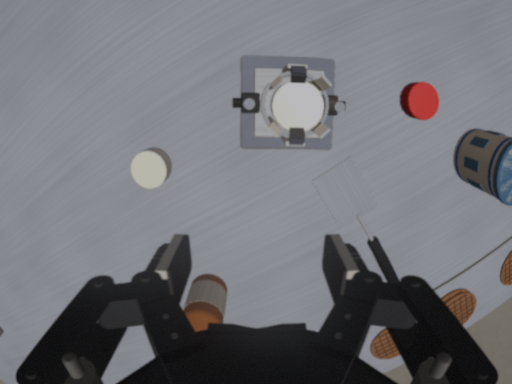

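View pics/w11c.png

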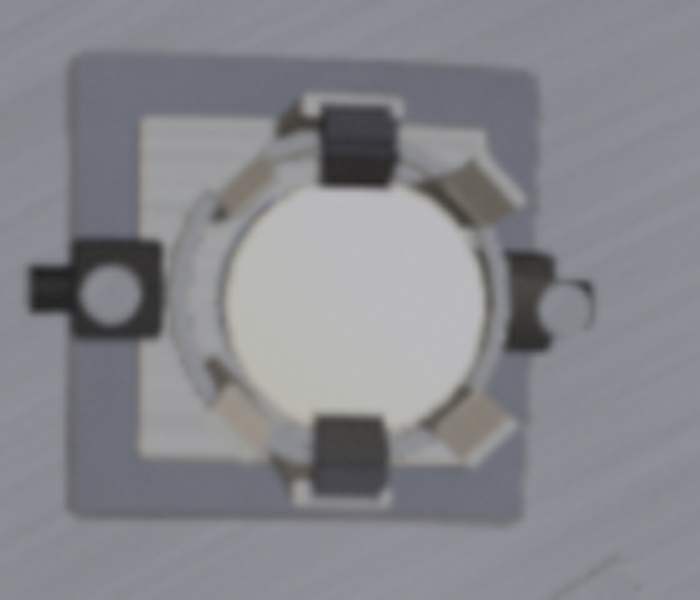

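Request:
carry_out([
  [0, 0, 0, 10, 7, -36, 100],
  [0, 0, 0, 20, 7, -36, 100],
  [0, 0, 0, 40, 7, -36, 100],
  [0, 0, 0, 40, 7, -36, 100],
  [0, 0, 0, 0, 0, 0, 100],
  [0, 0, 0, 0, 0, 0, 100],
])

```text
time: 16.85
ee_pos: [0.4816, -0.2033, 0.1394]
tcp_rot: [-64.1, 90.0, -2.3]
wrist_force: [0.5, -0.5, -0.3]
opening: 0.0855
```

```bash
python3 st.py;  python3 - <<'E'
from h import *
import pickle
o=pickle.load(open("o11.pkl","rb"));print("w11",watz(o,(149,168.5),.028))
o=sensors.get_obs();im=vision.camera("wrist");im=im[:,:,::-1]
pickle.dump(o,open("o12.pkl","wb"))
cv2.imwrite("pics/w12.png",im)
m=((im.min(2)>150)).astype(np.uint8)
n,l,st,c=cv2.connectedComponentsWithStats(m)
for i in range(1,n):
    if 800<st[i,4]<20000: print(st[i],c[i],watz(o,c[i],.028))
E
```

```text
16.85 [ 0.4816 -0.2033  0.1394] [ 0.48 -0.51 -0.29] [-0.037 -0.054 -0.019] [0.0008, -0.0, -1.0] open 0.0854579685363652
tool delta to axis [4.0000e-02 4.1720e+01 1.8326e+02] jaw yaw 61.79
w11 [ 0.51714517 -0.21972579  0.028     ]
[ 466  135   42   56 1785] [486.94509804 162.93445378] [0.57961452 0.03328041 0.028     ]
[ 230  202   54   48 2038] [256.41903827 225.62168793] [ 0.51734326 -0.22207407  0.028     ]
```

View pics/w12.png

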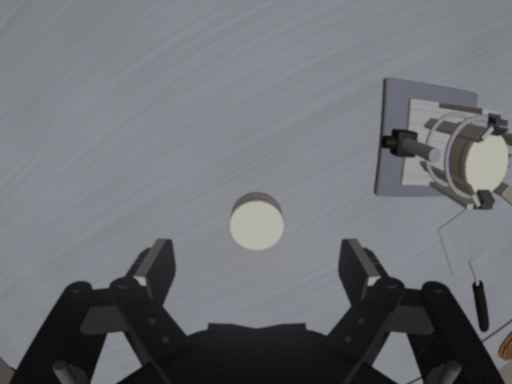

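Request:
carry_out([
  [0, 0, 0, 30, -20, 0, 100],
  [0, 0, 0, 40, -20, 0, 100],
  [0, 0, 0, 30, 0, 0.7, 100],
  [0, 0, 0, 15, 0, 0, 100],
  [0, 0, 0, 0, 0, 0, 100],
])

```text
time: 17.52
ee_pos: [0.5173, -0.2218, 0.0238]
tcp_rot: [92.0, 90.0, 153.9]
wrist_force: [-1.1, -0.1, 0.2]
opening: 0.0853
```

```bash
python3 - <<'E'
from h import *
o=sensors.get_obs();im=vision.camera("wrist");im=im[:,:,::-1]
cv2.imwrite("pics/w13.png",im)
m=((im.min(2)>150)).astype(np.uint8)
n,l,st,c=cv2.connectedComponentsWithStats(m)
for i in range(1,n):
    if 800<st[i,4]<20000:
        p=watz(o,c[i],.028);print(st[i],c[i],p,"tool delta",(toolT(o)[:3,:3].T@(p-o['ee_pos'])*1000).round(1))
print(o['ee_pos'])
E
```

```text
[ 209  208   94   81 5914] [255.02806899 247.70071018] [ 0.51603375 -0.22167866  0.028     ] tool delta [-4.2  1.2 -0.5]
[ 0.51732263 -0.22176823  0.02375551]
```

Request:
carry_out([
  [0, 0, 0, 8, 0.6, -0.3, 100],
  [0, 0, 0, 5, 0, 0, 100],
  [0, 0, 0, 0, 0, 0, 75],
  [0, 0, 0, 0, 0, 0, 50],
  [0, 0, 0, 0, 0, 0, 50],
  [0, 0, 0, 0, 0, 0, 50],
  [0, 0, 0, 0, 0, 0, 50],
], squeeze=40)

```text
time: 18.45
ee_pos: [0.5167, -0.2225, 0.0112]
tcp_rot: [-83.9, 89.9, -22.1]
wrist_force: [-0.1, 1.0, 5.2]
opening: 0.0503
```

```bash
python3 st.py
```

```text
18.45 [ 0.5167 -0.2225  0.0112] [-0.05  0.98  5.23] [ 0.163  0.142 -0.026] [0.0009, -0.0003, -1.0] open 0.05027394007820352
tool delta to axis [-6.0000e-02  8.1780e+01  1.8353e+02] jaw yaw 61.77
```

Request:
carry_out([
  [0, 0, 0, -15, 0, 0, 50],
  [0, 0, 0, -50, 0, 0, 50],
  [0, 0, 0, -60, 8, 15, 50],
  [0, 0, 0, -40, 17, 38, 50],
  [0, 0, 0, 0, 18, 40, 50],
  [0, 0, 0, 0, 18, 40, 50],
  [0, 0, 0, 0, 14, 33, 50],
  [0, 0, 0, 0, 6, 15, 50],
  [0, 0, 0, 0, 0, 0, 50],
  [0, 0, 0, 0, 0, 0, 50],
])

```text
time: 19.7
ee_pos: [0.5306, -0.0254, 0.1757]
tcp_rot: [-172.7, 90.0, -111.0]
wrist_force: [-1.4, 0.5, -1.2]
opening: 0.0506
```

```bash
python3 st.py; python3 - <<'E'
from h import *
im=vision.camera("wrist")
cv2.imwrite("pics/w14.png",cv2.resize(im[:,:,::-1][120:320,160:360],None,fx=3,fy=3,interpolation=cv2.INTER_CUBIC))
E
```

```text
19.7 [ 0.5306 -0.0254  0.1757] [-1.42  0.5  -1.17] [-0.006  0.039 -0.006] [-0.0001, -0.0003, -1.0] open 0.05059835296567345
tool delta to axis [-0.    0.8   3.33] jaw yaw 61.73
```

View pics/w14.png

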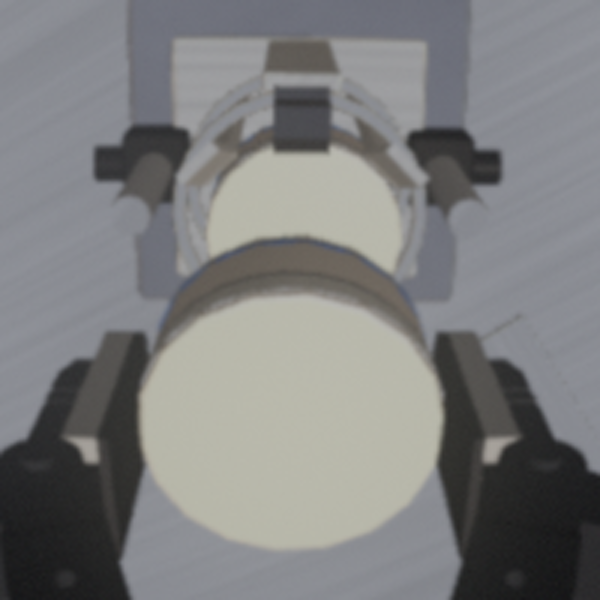

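Request:
carry_out([
  [0, 0, 0, 8, 1, 3.3, 50],
  [0, 0, 0, 12, 0, 0, 50],
  [0, 0, 0, 0, 0, 0, 50],
  [0, 0, 0, 0, 0, 0, 50],
])

```text
time: 20.25
ee_pos: [0.5313, -0.0213, 0.1555]
tcp_rot: [115.6, 90.0, 177.3]
wrist_force: [0.2, 0.5, 0.4]
opening: 0.0504
```

```bash
python3 st.py
```

```text
20.25 [ 0.5313 -0.0213  0.1555] [0.2  0.53 0.42] [ 0.033 -0.003 -0.008] [-0.0002, 0.0, -1.0] open 0.05040694916772097
tool delta to axis [-0.  -0.6 -0.6] jaw yaw 61.76
```

Request:
carry_out([
  [0, 0, 0, 3, -0.3, -0.6, 50],
  [0, 0, 0, 4, 0, 0, 50],
  [0, 0, 0, 4, 0, 0, 50],
  [0, 0, 0, 4, 0, 0, 50],
  [0, 0, 0, 4, 0, 0, 50],
  [0, 0, 0, 3, 0, 0, 50],
  [0, 0, 0, 3, 0, 0, 50],
  [0, 0, 0, 0, 0, 0, 50],
])

```text
time: 21.25
ee_pos: [0.5312, -0.0219, 0.1303]
tcp_rot: [116.8, 90.0, 178.5]
wrist_force: [0.5, 0.0, -0.9]
opening: 0.0501
```

```bash
python3 st.py
```

```text
21.25 [ 0.5312 -0.0219  0.1303] [ 0.54  0.03 -0.86] [-0.021  0.02   0.028] [-0.0004, 0.0, -1.0] open 0.050080298719815015
tool delta to axis [-0.   -0.35 -0.08] jaw yaw 61.76
```

Free so far, with the underside near 0.119. I'll approach contact gently, expecting the TCP near 0.118.

Request:
carry_out([
  [0, 0, 0, 3, 0, 0, 50],
  [0, 0, 0, 3, 0, 0, 50],
  [0, 0, 0, 2.5, 0, 0, 50],
  [0, 0, 0, 1, 0, 0, 50],
])

```text
time: 21.75
ee_pos: [0.5312, -0.0219, 0.1209]
tcp_rot: [117.2, 90.0, 179.0]
wrist_force: [0.3, 0.6, -1.6]
opening: 0.0507
```

Request:
carry_out([
  [0, 0, 0, 1, 0, 0, 50],
  [0, 0, 0, 1, 0, 0, 50],
])

```text
time: 22.0
ee_pos: [0.5313, -0.0218, 0.1193]
tcp_rot: [-38.8, 90.0, 23.0]
wrist_force: [-1.0, 0.6, 3.3]
opening: 0.0505
```

Request:
carry_out([
  [0, 0, 0, 1, 0, 0, 50],
])

```text
time: 22.12
ee_pos: [0.5313, -0.0218, 0.1186]
tcp_rot: [-34.2, 90.0, 27.6]
wrist_force: [-4.5, 1.1, 6.7]
opening: 0.0507
```

```bash
python3 st.py
```

```text
22.125 [ 0.5313 -0.0218  0.1186] [-4.47  1.12  6.66] [ 0.191  0.707 -0.023] [0.0003, 0.0002, -1.0] open 0.05065326564934446
tool delta to axis [ 0.   -0.36 -0.15] jaw yaw 61.77
```

Request:
carry_out([
  [0, 0, 0, 0, 0.5, 0, 62],
  [0, 0, 0, 0, 0, 0, 68],
  [0, 0, 0, 0, 0, 0, 80],
  [0, 0, 0, 0, 0, 0, 80],
])

```text
time: 22.62
ee_pos: [0.5309, -0.0216, 0.1181]
tcp_rot: [-94.3, 90.0, -32.6]
wrist_force: [-0.1, -0.6, -0.9]
opening: 0.0682
```

```bash
python3 st.py; python3 - <<'E'
from h import *
im=vision.camera("wrist")
cv2.imwrite("pics/w15.png",cv2.resize(im[:,:,::-1][120:320,160:360],None,fx=3,fy=3,interpolation=cv2.INTER_CUBIC))
E
```

```text
22.625 [ 0.5309 -0.0216  0.1181] [-0.15 -0.65 -0.89] [-0.002 -0.02  -0.017] [0.0, -0.0, -1.0] open 0.06822604439678996
tool delta to axis [ 0.   -0.73 -0.14] jaw yaw 61.77
```

View pics/w15.png

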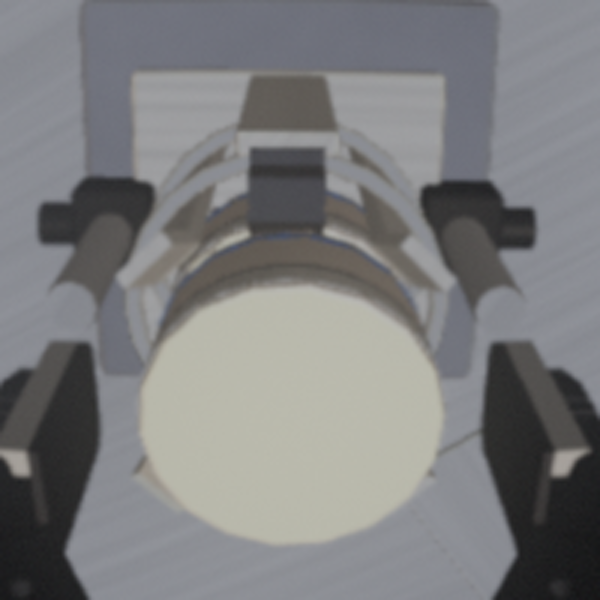

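Tin B sits level on the lips above tin A: lid centred at crop (292,412), and both fingers clear of it. Next I rise, shut the gripper and push.

Request:
carry_out([
  [0, 0, 0, -14, -0.6, 0, 80],
  [0, 0, 0, -18, 0, 0, 80],
  [0, 0, 0, 0, 0, 0, 0],
  [0, 0, 0, 0, 0, 0, 0],
  [0, 0, 0, 0, 0, 0, 0],
  [0, 0, 0, 0, 0, 0, 0],
  [0, 0, 0, 0, 0, 0, 0],
  [0, 0, 0, 0, 0, 0, 0],
])

```text
time: 23.68
ee_pos: [0.5314, -0.0219, 0.15]
tcp_rot: [102.2, 90.0, 164.0]
wrist_force: [0.4, -0.3, 0.2]
opening: 0.0002
```

```bash
python3 st.py
```

```text
23.675 [ 0.5314 -0.0219  0.15  ] [ 0.45 -0.27  0.2 ] [0.024 0.055 0.013] [-0.0002, 0.0001, -1.0] open 0.00022231051758000655
tool delta to axis [-0.   -0.2  -0.13] jaw yaw 61.77
```

Request:
carry_out([
  [0, 0, 0, 5, 0, 0, 0],
  [0, 0, 0, 5, 0, 0, 0],
  [0, 0, 0, 2.5, 0, 0, 0],
  [0, 0, 0, 1, 0, 0, 0],
  [0, 0, 0, 1, 0, 0, 0],
])

```text
time: 24.3
ee_pos: [0.5315, -0.0219, 0.1356]
tcp_rot: [-65.6, 90.0, -3.8]
wrist_force: [-0.4, -0.4, 0.3]
opening: -0.0002
```

Request:
carry_out([
  [0, 0, 0, 1, 0, 0, 0],
  [0, 0, 0, 1, 0, 0, 0],
])

```text
time: 24.55
ee_pos: [0.5316, -0.0219, 0.1339]
tcp_rot: [-65.4, 90.0, -3.7]
wrist_force: [-1.7, 0.1, 4.9]
opening: -0.0001
```

Request:
carry_out([
  [0, 0, 0, 1, 0, 0, 0],
  [0, 0, 0, 1, 0, 0, 0],
])

```text
time: 24.8
ee_pos: [0.532, -0.0219, 0.1331]
tcp_rot: [-63.6, 89.9, -1.9]
wrist_force: [-2.5, 0.3, 9.1]
opening: -0.0002
```

Request:
carry_out([
  [0, 0, 0, 1, 0, 0, 0],
])

```text
time: 24.92
ee_pos: [0.5321, -0.0219, 0.1325]
tcp_rot: [-63.6, 89.8, -1.8]
wrist_force: [-2.3, 0.8, 12.1]
opening: -0.0001
```

Request:
carry_out([
  [0, 0, 0, 0.5, 0, 0, 0],
])

```text
time: 25.05
ee_pos: [0.5321, -0.022, 0.1317]
tcp_rot: [-64.7, 89.8, -2.9]
wrist_force: [-1.3, 0.4, 11.2]
opening: 0.0
```

```bash
python3 st.py
```

```text
25.05 [ 0.5321 -0.022   0.1317] [-1.29  0.42 11.21] [ 0.002  0.299 -0.028] [0.0027, -0.0001, -1.0] open 2.9131078242026227e-05
tool delta to axis [-0.    0.44 -0.4 ] jaw yaw 61.77
```

Request:
carry_out([
  [0, 0, 0, 0.7, 0, 0, 0],
])

```text
time: 25.18
ee_pos: [0.5321, -0.0219, 0.1312]
tcp_rot: [-63.9, 89.8, -2.1]
wrist_force: [-2.2, 0.4, 10.6]
opening: -0.0
```

Request:
carry_out([
  [0, 0, 0, 0.7, 0, 0, 0],
])

```text
time: 25.3
ee_pos: [0.532, -0.0219, 0.1306]
tcp_rot: [-61.8, 89.8, -0.1]
wrist_force: [-3.3, 0.4, 13.0]
opening: -0.0001
```

Request:
carry_out([
  [0, 0, 0, 0.7, 0, 0, 0],
])

```text
time: 25.42
ee_pos: [0.5321, -0.0219, 0.1299]
tcp_rot: [-63.2, 89.8, -1.4]
wrist_force: [-1.3, -0.0, 12.0]
opening: -0.0002
```

Request:
carry_out([
  [0, 0, 0, 0.5, 0, 0, 0],
])

```text
time: 25.55
ee_pos: [0.5322, -0.022, 0.1293]
tcp_rot: [-64.8, 89.8, -3.1]
wrist_force: [-1.5, 0.6, 12.3]
opening: -0.0001
```

Request:
carry_out([
  [0, 0, 0, 0.5, 0, 0, 0],
])

```text
time: 25.68
ee_pos: [0.5322, -0.0219, 0.1291]
tcp_rot: [-64.5, 89.8, -2.8]
wrist_force: [-2.6, -0.1, 13.9]
opening: -0.0
```

Request:
carry_out([
  [0, 0, 0, 0.5, 0, 0, 0],
])

```text
time: 25.8
ee_pos: [0.5323, -0.022, 0.1283]
tcp_rot: [-64.9, 89.8, -3.2]
wrist_force: [0.2, -0.1, 1.8]
opening: -0.0001
```

Request:
carry_out([
  [0, 0, 0, 0.5, 0, 0, 0],
])

```text
time: 25.92
ee_pos: [0.5322, -0.022, 0.1271]
tcp_rot: [-68.1, 89.9, -6.3]
wrist_force: [1.0, -0.3, 7.2]
opening: 0.0002
```

```bash
python3 st.py
```

```text
25.925 [ 0.5322 -0.022   0.1271] [ 0.96 -0.35  7.19] [-0.19  -0.222 -0.033] [0.0026, -0.0003, -1.0] open 0.00019902595010728687
tool delta to axis [-0.    0.59 -0.39] jaw yaw 61.76
```

Request:
carry_out([
  [0, 0, 0, 0.7, 0, 0, 0],
  [0, 0, 0, 0.7, 0, 0, 0],
])

```text
time: 26.18
ee_pos: [0.5322, -0.022, 0.1257]
tcp_rot: [-68.1, 89.9, -6.4]
wrist_force: [1.7, 0.1, 6.3]
opening: -0.0002
```

Request:
carry_out([
  [0, 0, 0, 1, 0, 0, 0],
  [0, 0, 0, 1, 0, 0, 0],
])

```text
time: 26.42
ee_pos: [0.5323, -0.0221, 0.1237]
tcp_rot: [-69.0, 89.8, -7.3]
wrist_force: [1.3, -0.7, 6.6]
opening: -0.0001
```

Request:
carry_out([
  [0, 0, 0, 1, 0, 0, 0],
  [0, 0, 0, 1, 0, 0, 0],
  [0, 0, 0, 1, 0, 0, 0],
  [0, 0, 0, 1, 0, 0, 0],
])

```text
time: 26.92
ee_pos: [0.5323, -0.0221, 0.1197]
tcp_rot: [-69.1, 89.9, -7.3]
wrist_force: [1.0, -0.8, 6.5]
opening: 0.0
```

```bash
python3 st.py
```

```text
26.925 [ 0.5323 -0.0221  0.1197] [ 0.98 -0.82  6.5 ] [-0.163 -0.273  0.018] [0.0026, -0.0003, -1.0] open 4.240593607382638e-05
tool delta to axis [-0.    0.66 -0.39] jaw yaw 61.76
```

Request:
carry_out([
  [0, 0, 0, 1.2, 0, 0, 0],
  [0, 0, 0, 1.2, 0, 0, 0],
  [0, 0, 0, 1.2, 0, 0, 0],
  [0, 0, 0, 1.2, 0, 0, 0],
  [0, 0, 0, 1.2, 0, 0, 0],
])

```text
time: 27.55
ee_pos: [0.5323, -0.0221, 0.1138]
tcp_rot: [-68.9, 89.8, -7.2]
wrist_force: [0.5, 0.0, 7.5]
opening: 0.0001
```

Request:
carry_out([
  [0, 0, 0, 1.2, 0, 0, 0],
  [0, 0, 0, 1.2, 0, 0, 0],
  [0, 0, 0, 1.2, 0, 0, 0],
  [0, 0, 0, 1.2, 0, 0, 0],
  [0, 0, 0, 1.2, 0, 0, 0],
])

```text
time: 28.18
ee_pos: [0.5324, -0.0221, 0.1078]
tcp_rot: [-69.4, 89.8, -7.6]
wrist_force: [0.2, -0.9, 8.0]
opening: 0.0
```

```bash
python3 st.py
```

```text
28.175 [ 0.5324 -0.0221  0.1078] [ 0.16 -0.86  8.04] [-0.141 -0.13  -0.014] [0.0028, -0.0004, -1.0] open 1.477883794973065e-05
tool delta to axis [-0.    0.74 -0.43] jaw yaw 61.76
```

Request:
carry_out([
  [0, 0, 0, 1, 0, 0, 0],
  [0, 0, 0, 1, 0, 0, 0],
  [0, 0, 0, 1, 0, 0, 0],
  [0, 0, 0, 1, 0, 0, 0],
])

```text
time: 28.68
ee_pos: [0.5324, -0.0221, 0.1039]
tcp_rot: [-68.9, 89.8, -7.1]
wrist_force: [1.6, -0.3, 7.8]
opening: 0.0002
```

Request:
carry_out([
  [0, 0, 0, 0.6, 0, 0, 0],
])

```text
time: 28.8
ee_pos: [0.5324, -0.0221, 0.1033]
tcp_rot: [-68.8, 89.8, -7.1]
wrist_force: [1.0, -1.6, 6.6]
opening: -0.0
```

Request:
carry_out([
  [0, 0, 0, 0.6, 0, 0, 0],
])

```text
time: 28.92
ee_pos: [0.5324, -0.0221, 0.1027]
tcp_rot: [-68.5, 89.8, -6.8]
wrist_force: [-0.0, -0.5, 7.7]
opening: 0.0001
```

Request:
carry_out([
  [0, 0, 0, 0.6, 0, 0, 0],
])

```text
time: 29.05
ee_pos: [0.5324, -0.0221, 0.1022]
tcp_rot: [-69.3, 89.8, -7.5]
wrist_force: [1.2, -0.9, 8.7]
opening: -0.0001
```

Request:
carry_out([
  [0, 0, 0, 0.6, 0, 0, 0],
])

```text
time: 29.18
ee_pos: [0.5324, -0.0221, 0.1015]
tcp_rot: [-68.9, 89.8, -7.2]
wrist_force: [0.6, -1.1, 8.3]
opening: 0.0002
```

Request:
carry_out([
  [0, 0, 0, 0.5, 0, 0, 0],
])

```text
time: 29.3
ee_pos: [0.5318, -0.022, 0.1002]
tcp_rot: [-64.8, 89.9, -3.0]
wrist_force: [0.6, -0.1, 2.8]
opening: 0.0003
```

Request:
carry_out([
  [0, 0, 0, 0.5, 0, 0, 0],
])

```text
time: 29.42
ee_pos: [0.5318, -0.0219, 0.0995]
tcp_rot: [-69.1, 89.9, -7.3]
wrist_force: [1.8, -1.8, 3.2]
opening: -0.0002
```

Request:
carry_out([
  [0, 0, 0, 0.5, 0, 0, 0],
])

```text
time: 29.55
ee_pos: [0.5317, -0.0219, 0.0989]
tcp_rot: [-67.6, 90.0, -5.8]
wrist_force: [1.8, -0.6, 4.6]
opening: -0.0001
```

```bash
python3 st.py; python3 - <<'E'
from h import *
im=vision.camera("wrist")
cv2.imwrite("pics/w16.png",cv2.resize(im[:,:,::-1][120:320,160:360],None,fx=3,fy=3,interpolation=cv2.INTER_CUBIC))
s=vision.camera("scene")
cv2.imwrite("pics/s16.png",cv2.resize(s[:,:,::-1][110:230,200:330],None,fx=5,fy=5,interpolation=cv2.INTER_CUBIC))
E
```

```text
29.55 [ 0.5317 -0.0219  0.0989] [ 1.84 -0.59  4.56] [-0.11  -0.374 -0.054] [0.0008, -0.0001, -1.0] open -0.00012811432180185177
tool delta to axis [-0.    0.12 -0.25] jaw yaw 61.77
```

View pics/w16.png

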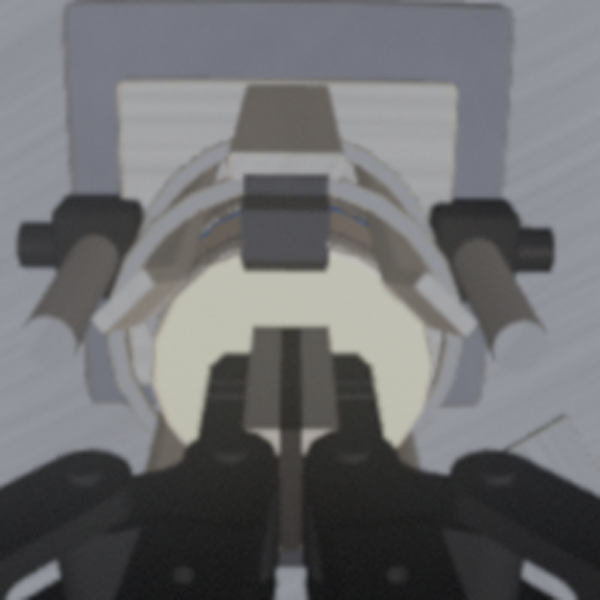

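View pics/s16.png

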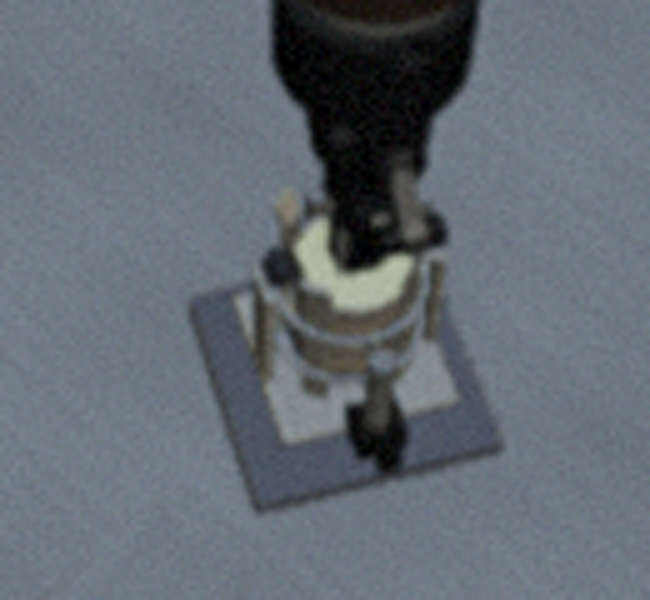

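Request:
carry_out([
  [0, 0, 0, 0.5, 0, 0, 0],
])

```text
time: 29.78
ee_pos: [0.5316, -0.0219, 0.0983]
tcp_rot: [-56.2, 90.0, 5.6]
wrist_force: [1.8, 0.3, 4.9]
opening: -0.0
```

Request:
carry_out([
  [0, 0, 0, -1, 0, 0, 0],
  [0, 0, 0, -2, 0, 0, 0],
  [0, 0, 0, -2, 0, 0, 0],
  [0, 0, 0, 0, 0, 0, 0],
])

```text
time: 30.28
ee_pos: [0.5311, -0.0219, 0.1029]
tcp_rot: [117.0, 89.9, 178.8]
wrist_force: [0.1, -0.1, 0.2]
opening: -0.0001
```

Request:
carry_out([
  [0, 0, 0, -20, 0, 0, 0],
  [0, 0, 0, -40, 0, 0, 0],
  [0, 0, 0, -50, 0, 0, 0],
  [0, 0, 0, -40, -35, 0, 0],
  [0, 0, 0, 0, -35, 0, 0],
  [0, 0, 0, 0, 0, 0, 0],
  [0, 0, 0, 0, 0, 0, 0],
])

```text
time: 31.15
ee_pos: [0.5926, -0.0549, 0.2525]
tcp_rot: [110.2, 89.9, 172.0]
wrist_force: [-0.3, -0.5, -1.2]
opening: 0.0
```

```bash
python3 st.py;  python3 - <<'E'
from h import *
o=sensors.get_obs();im=vision.camera("wrist")
cv2.imwrite("pics/w17.png",im[:,:,::-1])
p=[int(v) for v in wproj(o,[.5315,-.0221,.1])];print(p)
cv2.imwrite("pics/w17c.png",cv2.resize(im[:,:,::-1][max(0,p[1]-60):p[1]+60,p[0]-70:p[0]+70],None,fx=5,fy=5,interpolation=cv2.INTER_CUBIC))
cv2.imwrite("pics/s17.png",vision.camera("scene")[:,:,::-1])
E
```

```text
31.15 [ 0.5926 -0.0549  0.2525] [-0.31 -0.49 -1.2 ] [ 0.091 -0.005  0.007] [-0.0016, 0.0002, -1.0] open 4.2595360171297864e-05
tool delta to axis [ 1.10e-01  6.94e+01 -1.00e-02] jaw yaw 61.76
[256, 105]
```

View pics/w17c.png

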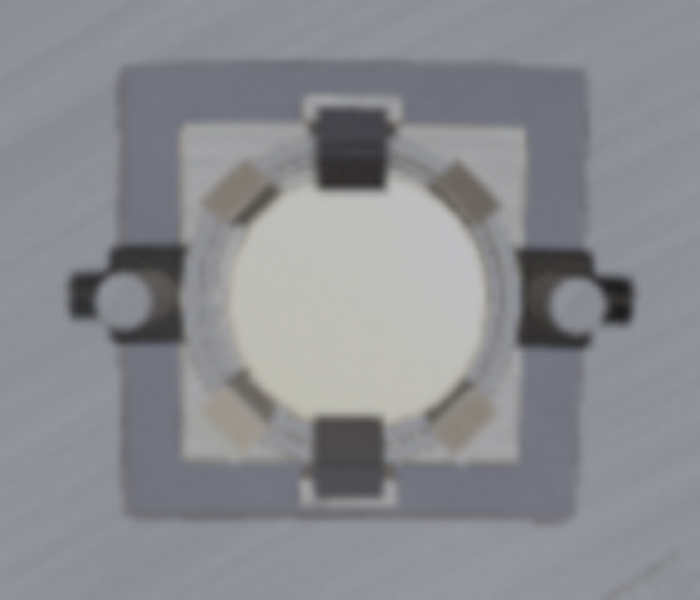

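View pics/s17.png

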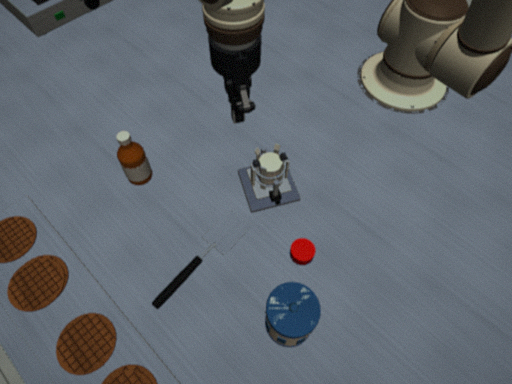

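Both lips lie over the lid (crop rows 110–188 and 417–495), just as they did after the first tin. The bystanders haven't moved and the gripper is clear, so I'm handing in.

```bash
python3 -c "
from workcell import job_done; print(job_done())"
```

```text
the job is handed in; nothing more can be done
None
```

Both white tins are in the dispenser, lids up. I set each one down on the lips under control, let go, and pushed it past the lips with the closed fingers. I handed the job in at about 31 s.

- **First tin:** the highest upward push I read was 10.3 N. The force dropped from 7.4 N to 0 with the fingertips about 101 mm above the counter.
- **Second tin:** the highest reading was 13.9 N. It dropped from 8.3 N to 2.8 N at about the same height. I stopped about 2 mm past the snap, at 4.9 N, before any sign of the bottom.
- **Between readings:** forces are only reported at the end of each move, so short peaks between readings were not seen. I saw no sign of one.
- **Last checks:** the wrist view shows both lips shut over the top tin's lid. The scene view shows the jar, bottle, spatula and red tin where they were, with the gripper well clear.
- **What disagreed:** closing on each tin on the counter pressed down on it with about 5–6 N. As each tin touched the lips I felt a sideways push of 2–4.5 N. For the second tin I nudged toward the robot before letting go. The position estimates for the tins also differed by 2–4 mm between cameras; the close wrist view settled the second one.

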